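Tumbler on the stake, punch guide held at its mark

ROBOT

A 7-joint arm with a two-finger parallel gripper is mounted at the origin on the work surface. World frame = base frame: x ahead of the robot, y to its left, z up, the work surface at z = 0. Lengths are in m, angles in rad, forces in N, time in s.
With the tool pointing down it reaches from about 0.35 to 0.9 m from the base axis. Payload 8.1 kg.
Tool frame: the origin (TCP) lies midway between the tips of the shut fingers; the grasp point (between the pads) lies 19 mm behind it; z points along the fingers, y is the line along which they close (so a half turn about z gives the same grasp; the last joint's range is limited). The gripper opens to 92 mm and grips with 3 to 60 N. Pads are 19 mm wide; open, the fingers measure 130 mm over their backs; the gripper's body (75 mm by 190 mm) begins 47 mm behind the grasp point.
Start: joints at [-1.227, 0.434, 0.025, 1.573, -0.012, 1.134, -0.075], TCP at [0.27, 0.564, 0.227] pointing down, gripper open.
Joint ranges: [-2.62, 2.62], [-0.44, 2.09], [-1.27, 1.32], [0.08, 2.57], [-1.32, 4.46], [0.12, 2], [-2.74, 2.74]. Speed limits (rad/s): [2.22, 2.22, 3.01, 3.01, 3.14, 3.14, 3.14].

INTERFACE

Orientations are given as a rotation vector (axis times angle).
In Python, from cell import arm gives the robot as it stands.
- The arm moves only by the tool move_arm, never from a script. Its argument "motion" is a list of rows, each an object of numbers: "tx", "ty", "tz": the shift along the tool's x, y, z normalised to -1 to 1, where 1 is 1000 mm; "twist": the turn about the tool's z normalised to -1 to 1, where 1 is pi/2 rad. In form: [{"tx": .., "ty": .., "tz": .., "twist": ..}, ...]. A call has 1 to 12 rows; each row shifts and turns the commanded pose from where the row before left it, along the tool's axes as they then stand; what a row does not reach is not made up. A row lasts 1/10 s, in which the tool goes at most 50 mm and 8.59 degrees, less where a joint would pass 70% of its speed; a pose out of reach is approached as far as the arm can. A call with a number of a shift or a turn outside -1 to 1 is refused whole. A call with a gripper value outside its range is refused whole. "gripper" is the gripper's target within -1 to 1 (shut at 1, half-way at 0, fully open at -1), set as the call begins (left out, the last holds). The fingers move at their own pace and stop on an object; "squeeze" is the grip in N (left out, the last holds). Time passes only in rows, so rows that do not move let the fingers close. It gives the time, the measured TCP pose, the force, the opening and the grip force at its end, in the units of the state.
- arm.observe(): the state, without advancing time (a new reading comes with each control period).
- arm.get_image(name): name is "scene" or "top" or "wrist"; returns the picture (480x640x3 uint8, red, green, blue); there is no depth.
- arm.calibration(name): a dict with "K" (3x3 intrinsics, pixels), "k1" (the pictures are not rectified: a ray, as slopes to the right and down, at radius r is drawn at 1 + k1 r^2 times it, then the intrinsics apply), "T" (4x4, takes a point from camera to world coordinates). Camera axes: x right, y down, z forward; pixel columns grow to the right and rows downward; lengths in m; the calibration is good to about 2 mm. A picture is of the moment at which its call begins: read the wrist's pose just before it. calibration takes no time and is no camera call; for the wrist camera it gives the pose at the moment of the call.
- arm.sign_off(): hands the job in; it is judged then, once.
Trained networks look in the newest picture that a camera, given by its name, has taken for a name from the list of things; names that differ only in an ending like _2 or _b are one class to them, and where a whole thing is asked for, a point or a joint stands for the part that bears it (a point fixed in the world has none). Each returns a list of dicts, best first, with "conf" (0 to 1); they miss things now and then, are a little off and sometimes report something else, mostly with a low value. They report only what shows in the picture. A call takes as long as a camera call. They do not tell look-alikes from the thing itself.
- arm.look_for(camera, query): "point" ([column, row] as shares, 0 to 1, of the picture: columns of its width, rows of its height, amid what is visible of it).
- arm.regions_of(camera, query): "region" (480x640 bool, what is visible of it) and "point" ([column, row] as shares, 0 to 1, of the picture: columns of its width, rows of its height, amid what is visible of it).
- arm.place_of(camera, query): "point" ([column, row] as shares, 0 to 1, of the picture: columns of its width, rows of its height: a listed point, or the origin of a listed thing).
The state is a dict: "clock": time; "joints": joint angles; "dq": joint speeds; "joint_efforts": joint torques, N m; "position": TCP position; "ee_rot": TCP orientation; "force": force on the tool from outside, world axes, zero at the start; "ft_torque": the same for the moment, N m; "width": opening from 0.0 (shut) to 1.0 (fully open); "gripper_force": force on a finger pad.
Only numpy, scipy, OpenCV 4.12 (cv2) and the standard library are available. Lean on these libraries where they do the work, as an engineer would, in place of code of your own. Each camera call takes 0.05 s, during which the arm holds its last target. There are 200 camera calls.

TASK

Get the jig ready for the coppersmith to punch a border: take the copper tumbler lying in the cradle, put it upside down over the jig's upright steel stake so that its rim rests on the base plate, and let go of it. Then pull the spring-return slide out by its wooden handle until its pointer is level with the mark on the scale rail, and keep holding it there: the program finishes while gripping the handle, because the slide springs back if it is released. Leave the tumbler on the stake and do not shove aside the cup stacks, hammer and punch that lie around.

Things in the scene. Friction and masses are not known exactly. Their poses are not given: they have to be found in the camera images.
- tumbler: Straight-sided plain copper tumbler, outer diameter 52 mm, height 76 mm, wall 3 mm, closed end 4 mm thick, about 0.12 kg. Origin on its axis, halfway along its height; its own +x axis runs along the axis from the closed end to the open mouth. It starts lying level on its side on the cradle's two rods, mouth roughly away from the robot, its axis about 52 mm above the bench.
- cradle: Low fixed wooden cradle under the tumbler: a board 130 x 75 x 12 mm (its x, y, z) with two steel rods 10 mm thick along its x axis, 30 mm apart, tops 30 mm above the bench. Origin at the centre of its underside. The rods lie under the tumbler's lower half, so that fingers can pass beside the tumbler down to the height of the rods' tops.
- jig: Fixed jig: dark steel base plate 250 x 250 x 12 mm, origin at the centre of its underside, z up, x away from the robot (turned by up to 0.25 rad). On it, in its frame: the upright stake at x 0, y -65 mm; a track block 46 mm wide, its top 30 mm above the bench, along x at y +60 mm that carries the slide; a ticked scale rail 12 mm wide along x at y +114 mm, its top 34 mm above the bench.
- stake_top (a point): Centre of the top of the jig's upright round steel stake, 64 mm above the bench (52 mm above the base plate's top). The stake is 38 mm in diameter up to 36 mm above the plate, then narrows to 16 mm at its top. The tumbler (bore 46 mm) goes over it with 4 mm of play all round; seated mouth down with its rim on the plate, the tumbler's centre is 50 mm and its closed top 88 mm above the bench.
- slide (a joint): Travel of the slide in m: 0 at home (where its spring keeps it), growing as it is pulled out along the jig's -x direction (towards the robot), stop at 0.095. Spring: about 4 N at home, plus 110 N per m of travel (12 N at 75 mm). The slide also carries a guide arm 44 mm high that at home crosses the plate 85 mm beyond the stake (jig +x) and at its full travel stops beside it; the arm's steel tip, 60 mm above the bench, passes at least 10 mm clear of the seated tumbler.
- handle (a point): Middle of the slide's wooden handle, an upright round knob 24 mm in diameter and 46 mm tall, from 50 to 96 mm above the bench; this point is on its axis at 73 mm. It moves with the slide. At home it is at x 0, y +60 mm in the jig's frame; nothing stands within 45 mm of it as high as its lower end.
- pointer (a point): Tip of the slide's pointer, a flat steel finger 5 mm wide that lies over the gap beside the scale rail; moves with the slide, at home at x +45 mm, y +105 mm in the jig's frame, 40 mm above the bench.
- mark: The mark: a small dark steel fin 5 mm thick (along x), 12 mm wide and 20 mm tall, standing on the scale rail; fixed, and set somewhere 40 to 75 mm from the pointer's home, on the side towards the robot. Origin at the centre of its foot, its axes parallel to the jig's; the pointer is level with it when both have the same x in the jig's frame.
- cups_a: Bystander: stack of small conical copper cups, mouth down, 62 mm in diameter, 54 mm tall. Origin at the centre of its underside.
- cups_b: Bystander: the like, 47 mm tall.
- hammer: Bystander: hammer 240 mm long lying flat. Its x axis runs along the hammer, handle to -x, the origin about its middle.
- punch: Bystander: square steel punch 100 x 10 x 10 mm lying flat. Origin at the centre of its underside.
There are look-alikes about, which are no part of the job. What is shaped like the tumbler but green or turquoise is not meant.

How it is judged:
By the outcome, as a careful person would: the job done as asked, in the order asked, and still so for the second after the job is handed in, while the arm keeps its last pose, push and grip.
It also fails if it takes over 64 s, if anything falls off the work surface, if the arm or the gripper's body presses on something with over 40 N, if the wrist force passes 120 N, or if a joint passes its speed limit or range.

## Working session

There is one attempt and no reset: what is moved stays moved. The work goes in short steps, Python scripts to look and compute and a tool call to move; the robot and the scene stay as the last step left them, time stands still between calls to the robot, and variables do not carry over. Pictures are saved under pics/ and viewed, at most 10 in all, crops included, and the job is handed in when it is done.

Besides the shell and the picture viewer there is one more tool, called after "Request:" in YAML: its name, and indented under it one key for each argument. move_arm: Moves the arm, as the interface text tells. Scaled input: -1 to 1 covers 1000 mm each way for a shift and pi/2 rad each way for a turn. Its arguments: {"type":"object","properties":{"motion":{"type":"array","items":{"type":"object","properties":{"tx":{"type":"number"},"ty":{"type":"number"},"tz":{"type":"number"},"twist":{"type":"number"}}}},"gripper":{"type":"number"},"squeeze":{"type":"number"}},"required":["motion"]}

```bash
mkdir -p pics; cat > h.py <<'E'
import numpy as np, cv2
from cell import arm
from scipy.spatial.transform import Rotation as R
def ray(cam,px,cal=None):
    c=cal or arm.calibration(cam); K=np.array(c["K"]); T=np.array(c["T"]); k=c["k1"]
    dist=np.array([k,0,0,0,0.])
    u=cv2.undistortPoints(np.array([[px]],float),K,dist,None,None,)[0,0]
    d=T[:3,:3]@np.array([u[0],u[1],1]); return T[:3,3],d
def at_z(cam,px,z,cal=None):
    o,d=ray(cam,px,cal); return o+d*(z-o[2])/d[2]
def proj(cam,p,cal=None):
    c=cal or arm.calibration(cam); T=np.linalg.inv(np.array(c["T"])); 
    q=T[:3,:3]@np.array(p)+T[:3,3]
    return cv2.projectPoints(q.reshape(1,1,3),np.zeros(3),np.zeros(3),np.array(c["K"]),np.array([c["k1"],0,0,0,0.]))[0][0,0]
def px(p): return np.array([p[0]*640,p[1]*480])
def save(cam,name):
    im=arm.get_image(cam); cv2.imwrite("pics/"+name,im[:,:,::-1]); return im
E
python3 - <<'E'
from h import *
a=save("top","top0.png"); b=save("scene","scene0.png")
for c in("top","scene"):
    print(c,np.round(arm.calibration(c)["T"],3).tolist(),arm.calibration(c)["k1"])
Z=dict(tumbler=.052,cradle=0,jig=0,stake_top=.064,handle=.073,pointer=.040,mark=.034,cups_a=0,hammer=0.01,punch=0)
for n,z in Z.items():
    for r in arm.place_of("top",n)[:3]:
        p=px(r["point"]); print(n,round(r["conf"],2),np.round(p),np.round(at_z("top",p,z),3))
s=arm.observe(); print(s["clock"],s["position"],s["ee_rot"])
E
```

```text
top [[-0.019, -0.99, 0.141, 0.388], [-1.0, 0.016, -0.02, 0.011], [0.018, -0.142, -0.99, 1.242], [0.0, 0.0, 0.0, 1.0]] -0.002645691606921073
scene [[-0.662, 0.471, -0.583, 1.307], [0.749, 0.394, -0.533, 0.704], [-0.021, -0.789, -0.614, 0.877], [0.0, 0.0, 0.0, 1.0]] -0.16780904839308505
tumbler 0.94 [220. 221.] [0.609 0.235 0.052]
tumbler 0.81 [162. 244.] [0.551 0.379 0.052]
tumbler 0.66 [202. 294.] [0.423 0.275 0.052]
cradle 0.57 [221. 232.] [0.59 0.24 0.  ]
jig 0.55 [398. 223.] [ 0.604 -0.234  0.   ]
stake_top 0.6 [427. 215.] [ 0.613 -0.299  0.064]
handle 0.78 [378. 222.] [ 0.596 -0.171  0.073]
pointer 0.8 [359. 208.] [ 0.641 -0.127  0.04 ]
cups_a 0.74 [310. 218.] [0.622 0.001 0.   ]
cups_a 0.7 [317. 269.] [ 0.485 -0.013  0.   ]
hammer 0.89 [490. 250.] [ 0.527 -0.476  0.01 ]
hammer 0.61 [308. 216.] [0.628 0.008 0.01 ]
hammer 0.36 [356. 210.] [ 0.64  -0.122  0.01 ]
punch 0.55 [125. 298.] [0.419 0.489 0.   ]
0.6 [0.27008288 0.56365694 0.22677467] [6.96094236e-01 3.06346403e+00 1.30657037e-04]
```

View pics/top0.png

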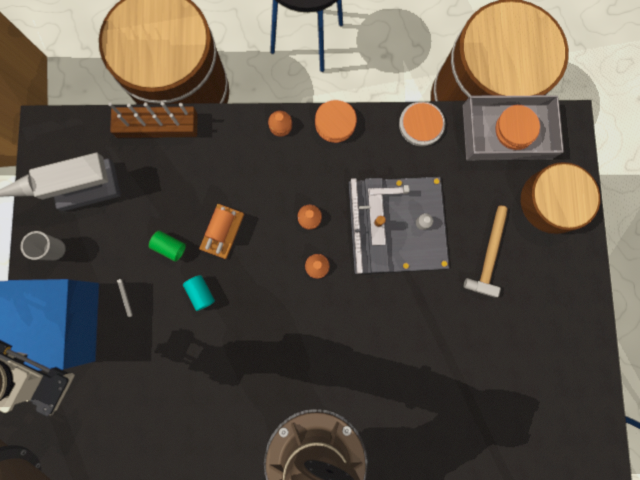

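View pics/scene0.png

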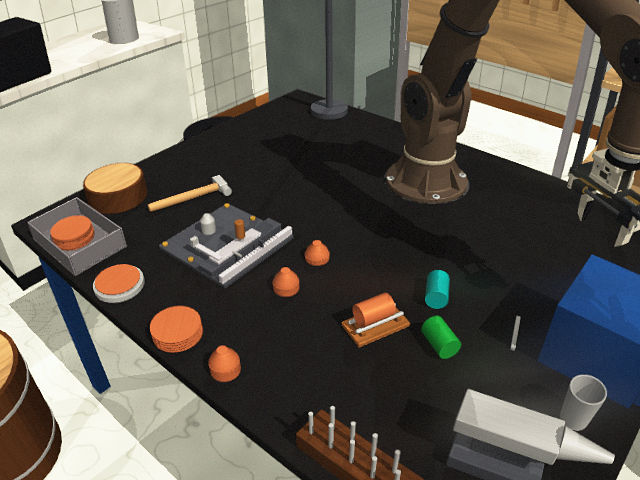

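Top view: the copper tumbler lies on the wooden cradle at (220,222). A green look-alike lies at (167,246) and a turquoise one at (199,293). The jig is at (400,225), with the stake at (426,221) and the handle at (379,221). Only the thing at (220,222) is copper and lies on the cradle's rods, so that is the one meant. I'll confirm it in a crop and measure it.

```bash
python3 - <<'E'
from h import *
im=arm.get_image("top")
a=cv2.resize(im[180:270,165:275],(800,600)[:1]*1+(600,) if 0 else (660,540),interpolation=cv2.INTER_CUBIC)
cv2.imwrite("pics/crop1.png",a[:,:,::-1])
hsv=cv2.cvtColor(im,cv2.COLOR_RGB2HSV)
for r in arm.regions_of("top","tumbler")[:3]:
    m=r["region"]; ys,xs=np.nonzero(m); 
    pts=np.array([at_z("top",(x,y),.052)[:2] for x,y in zip(xs,ys)])
    c=pts.mean(0); w,v=np.linalg.eigh(np.cov((pts-c).T)); ax=v[:,1]*np.sign(v[0,1])
    print(round(r["conf"],2),px(r["point"]).round(),len(xs),"col",im[m].mean(0).round(),c.round(4),"len",np.sqrt(12*w).round(3),"yaw",np.arctan2(ax[1],ax[0]).round(3))
for r in arm.regions_of("top","jig")[:1]:
    m=r["region"].astype(np.uint8); c,_=cv2.findContours(m,0,2); c=max(c,key=cv2.contourArea); b=cv2.boxPoints(cv2.minAreaRect(c)); print("jig",r["conf"],[at_z("top",p,.012)[:2].round(3).tolist() for p in b])
# triangulate
arm.get_image("scene")
for n in("tumbler","stake_top","handle","pointer","mark"):
    for r in arm.place_of("scene",n)[:2]:
        p=px(r["point"]); z=dict(tumbler=.052,stake_top=.064,handle=.073,pointer=.04,mark=.034)[n]
        print(n,round(r["conf"],2),p.round(),at_z("scene",p,z).round(3))
E
```

```text
0.84 [217. 226.] 653 col [184. 110.  61.] [0.5994 0.2353] len [0.053 0.081] yaw -0.35
0.69 [163. 245.] 683 col [ 17. 142.  53.] [0.5494 0.3684] len [0.05  0.087] yaw 1.074
0.62 [201. 292.] 637 col [  1. 154. 144.] [0.4302 0.2866] len [0.051 0.077] yaw 0.559
jig 0.73 [[0.726, -0.103], [0.737, -0.36], [0.481, -0.359], [0.472, -0.109]]
tumbler 0.96 [373. 312.] [0.604 0.24  0.052]
stake_top 0.94 [206. 215.] [ 0.606 -0.293  0.064]
handle 0.86 [239. 231.] [ 0.605 -0.167  0.073]
pointer 0.86 [244. 256.] [ 0.639 -0.12   0.04 ]
mark 0.65 [288. 282.] [0.636 0.023 0.034]
mark 0.43 [262. 246.] [ 0.578 -0.118  0.034]
```

View pics/crop1.png

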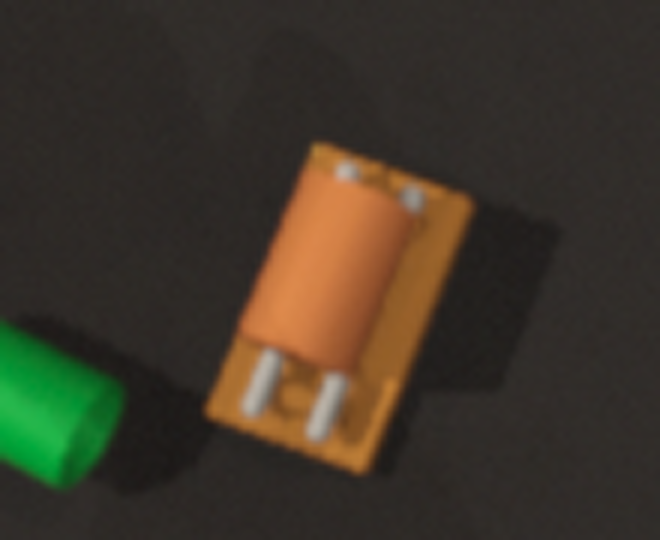

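The crop shows a plain copper tumbler on the two rods, with the closed end towards the robot at the lower left. The axis runs at a yaw of about -0.36, so this is the one. Next I plan the approach.

```bash
cat >> h.py <<'E'
def plan(p,yaw=None):
    s=arm.observe(); M=R.from_rotvec(s["ee_rot"]).as_matrix(); cy=np.arctan2(M[1,0],M[0,0])
    d=M.T@(np.array(p)-s["position"])*1000
    tw=0 if yaw is None else -((yaw-cy+np.pi/2)%np.pi-np.pi/2)
    print("at",s["position"].round(4),"yaw",cy.round(3),"tool shift mm (before twist)",d.round(1),"twist",round(tw,3),"rad =",round(tw/(np.pi/2),4),"J7",s["joints"][6].round(2),"t",s["clock"])
E
python3 -c "
from h import *
plan([.576,.247,.30],-.36)"
```

```text
at [0.2701 0.5637 0.2268] yaw 2.695 tool shift mm (before twist) [-412.7 -153.3  -73.3] twist -0.087 rad = -0.0553 J7 -0.08 t 1.05
```

Request:
move_arm:
  motion:
    - {"tz": -0.037}
    - {"tz": -0.037}
    - {"tx": -0.046,"ty": -0.017}
    - {"tx": -0.046,"ty": -0.017}
    - {"tx": -0.046,"ty": -0.017}
    - {"tx": -0.046,"ty": -0.017}
    - {"tx": -0.046,"ty": -0.017}
    - {"tx": -0.046,"ty": -0.017}
    - {"tx": -0.046,"ty": -0.017}
    - {"tx": -0.046,"ty": -0.017}
    - {"tx": -0.045,"ty": -0.017,"twist": -0.055}
    - {}
  gripper: -1
  squeeze: 3

```text
invalid input
```

```bash
python3 - <<'E'
from h import *
plan([.576,.247,.10],-.36)
cal=arm.calibration("wrist"); im=save("wrist","w1.png")
print(np.round(cal["T"],3).tolist())
for r in arm.regions_of("wrist","tumbler")[:2]:
    m=r["region"]; ys,xs=np.nonzero(m); o=np.array([0]);
    pts=np.array([at_z("wrist",(x,y),.052,cal)[:2] for x,y in list(zip(xs,ys))[::7]])
    c=pts.mean(0); w,v=np.linalg.eigh(np.cov((pts-c).T)); ax=v[:,1]*np.sign(v[0,1])
    rect=cv2.minAreaRect(pts.astype(np.float32)*1000)
    print(round(r["conf"],2),"col",im[m].mean(0).round(),c.round(4),"rect",rect,"len",np.sqrt(12*w).round(3),"yaw",np.arctan2(ax[1],ax[0]).round(3))
for n in("tumbler","cradle"):
  for r in arm.place_of("wrist",n)[:2]: print(n,round(r["conf"],2),px(r["point"]).round(),at_z("wrist",px(r["point"]),.052 if n=="tumbler" else 0,cal).round(4))
E
```

```text
at [0.2701 0.5637 0.2268] yaw 2.695 tool shift mm (before twist) [-412.7 -153.4  126.7] twist -0.087 rad = -0.0553 J7 -0.08 t 1.05
[[0.433, 0.874, 0.221, 0.211], [0.902, -0.419, -0.107, 0.591], [-0.001, 0.245, -0.969, 0.385], [0.0, 0.0, 0.0, 1.0]]
```

View pics/w1.png

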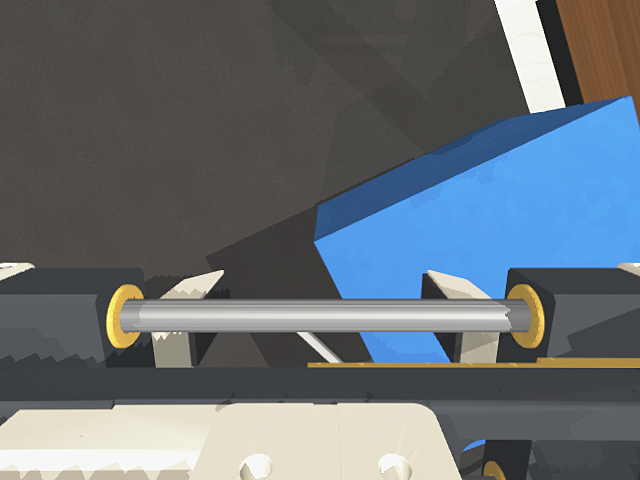

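The move was refused, probably because of the empty row. The view is still from the start pose, with the blue box beside the fingers. I'll resend it with complete rows.

Request:
move_arm:
  motion:
    - {"tx": 0,"ty": 0,"tz": -0.037,"twist": 0}
    - {"tx": 0,"ty": 0,"tz": -0.037,"twist": 0}
    - {"tx": -0.046,"ty": -0.017,"tz": 0,"twist": 0}
    - {"tx": -0.046,"ty": -0.017,"tz": 0,"twist": 0}
    - {"tx": -0.046,"ty": -0.017,"tz": 0,"twist": 0}
    - {"tx": -0.046,"ty": -0.017,"tz": 0,"twist": 0}
    - {"tx": -0.046,"ty": -0.017,"tz": 0,"twist": 0}
    - {"tx": -0.046,"ty": -0.017,"tz": 0,"twist": 0}
    - {"tx": -0.046,"ty": -0.017,"tz": 0,"twist": 0}
    - {"tx": -0.046,"ty": -0.017,"tz": 0,"twist": 0}
    - {"tx": -0.045,"ty": -0.017,"tz": 0,"twist": -0.055}
    - {"tx": 0,"ty": 0,"tz": 0,"twist": 0}
  gripper: -1
  squeeze: 3

```text
clock: 2.45
position: [0.5813, 0.2389, 0.3007]
ee_rot: [0.575, 3.085, -0.006]
force: [-0.3, -0.3, 0.4]
width: 1.001
gripper_force: 0.0
```

```bash
cat > wt.py <<'E'
from h import *
plan([.576,.247,.10],-.36)
cal=arm.calibration("wrist"); im=arm.get_image("wrist"); cv2.imwrite("pics/w2.png",im[:,:,::-1])
for r in arm.regions_of("wrist","tumbler")[:2]:
    m=r["region"]; ys,xs=np.nonzero(m)
    pts=np.array([at_z("wrist",(x,y),.052,cal)[:2] for x,y in list(zip(xs,ys))[::7]])
    c=pts.mean(0); w,v=np.linalg.eigh(np.cov((pts-c).T)); ax=v[:,1]*np.sign(v[0,1])
    e=(pts-c)@v
    print(round(r["conf"],2),"col",im[m].mean(0).round(),c.round(4),"mid",(c+v@((e.max(0)+e.min(0))/2)).round(4),"ext",np.ptp(e,axis=0).round(3),"yaw",np.arctan2(ax[1],ax[0]).round(3))
for n in("tumbler","cradle"):
  for r in arm.place_of("wrist",n)[:2]: print(n,round(r["conf"],2),px(r["point"]).round(),at_z("wrist",px(r["point"]),.052 if n=="tumbler" else 0,cal).round(4))
E
python3 wt.py
```

```text
at [0.5813 0.2389 0.3007] yaw 2.773 tool shift mm (before twist) [  8.7   6.3 200.6] twist -0.008 rad = -0.0053 J7 0.79 t 2.45
0.84 col [ 12. 230. 227.] [0.4316 0.2884] mid [0.4319 0.2884] ext [0.05  0.079] yaw 0.502
0.65 col [ 74. 230. 120.] [0.55   0.3697] mid [0.5505 0.3695] ext [0.049 0.083] yaw 1.084
tumbler 0.71 [329. 219.] [0.5949 0.2365 0.052 ]
```

View pics/w2.png

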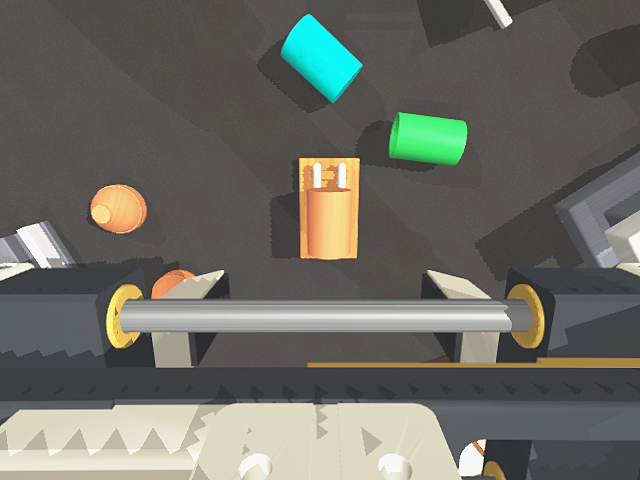

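Tumbler at columns 307–352, rows 188–258. Its closed end is at row 188 towards the robot, and the two rods show beyond it. Green is at (430,138) and turquoise at (322,58).

```bash
python3 - <<'E'
from h import *
cal=arm.calibration("wrist"); g=lambda p,z: at_z("wrist",p,z,cal)[:2]
print(np.array(cal["T"])[:3,3].round(3))
im=cv2.imread("pics/w2.png")[:,:,::-1]
for r in (200,220,245): print(r,[tuple(int(v) for v in im[r,c]) for c in (303,305,306,307,308,309,310,349,350,351,352,353,354,356)])
for c in (322,330,338): print(c,[(q,im[q,c].tolist()) for q in list(range(184,192))+list(range(254,262))])
E
```

```text
[0.515 0.27  0.459]
200 [(222, 148, 86), (223, 151, 87), (217, 141, 81), (181, 113, 73), (186, 110, 76), (204, 121, 81), (214, 127, 86), (247, 194, 125), (247, 179, 118), (245, 174, 109), (244, 186, 106), (244, 187, 104), (246, 193, 111), (249, 202, 111)]
220 [(227, 155, 90), (229, 160, 92), (216, 142, 84), (183, 112, 75), (186, 110, 78), (204, 123, 82), (215, 128, 85), (247, 188, 121), (246, 172, 110), (244, 178, 105), (244, 189, 103), (243, 183, 101), (243, 182, 100), (254, 208, 114)]
245 [(241, 177, 101), (241, 175, 100), (236, 165, 94), (208, 129, 80), (179, 106, 74), (204, 120, 82), (218, 128, 88), (246, 172, 112), (245, 175, 107), (246, 197, 110), (246, 199, 111), (246, 194, 109), (246, 197, 111), (255, 189, 107)]
322 [(184, [246, 189, 99]), (185, [246, 192, 101]), (186, [251, 198, 104]), (187, [216, 129, 81]), (188, [199, 115, 81]), (189, [203, 119, 81]), (190, [199, 117, 78]), (191, [195, 110, 75]), (254, [247, 196, 125]), (255, [247, 197, 126]), (256, [247, 196, 125]), (257, [250, 201, 127]), (258, [255, 196, 125]), (259, [170, 103, 83]), (260, [62, 68, 70]), (261, [75, 73, 72])]
330 [(184, [199, 134, 79]), (185, [198, 133, 78]), (186, [199, 135, 78]), (187, [199, 121, 81]), (188, [203, 122, 82]), (189, [204, 121, 84]), (190, [202, 118, 80]), (191, [193, 110, 74]), (254, [247, 217, 138]), (255, [247, 217, 138]), (256, [247, 216, 139]), (257, [249, 219, 139]), (258, [255, 233, 149]), (259, [240, 139, 101]), (260, [84, 76, 76]), (261, [76, 76, 77])]
338 [(184, [194, 199, 193]), (185, [197, 202, 196]), (186, [198, 210, 205]), (187, [199, 149, 128]), (188, [200, 118, 79]), (189, [203, 119, 79]), (190, [206, 119, 81]), (191, [196, 105, 70]), (254, [247, 216, 138]), (255, [247, 216, 138]), (256, [248, 218, 138]), (257, [253, 227, 143]), (258, [255, 159, 110]), (259, [114, 85, 78]), (260, [69, 77, 76]), (261, [84, 83, 79])]
```

```bash
python3 - <<'E'
from h import *
cal=arm.calibration("wrist"); g=lambda p,z: at_z("wrist",p,z,cal)[:2]
for r in(200,220,245): print(r,g((307,r),.052),g((350.3,r),.052),(g((307,r),.052)+g((350.3,r),.052))/2)
m=g((328.6,258.5),.078);c52=g((328.6,187),.030);c=g((328.6,191),.078);print("mouth",m,"closed low",c52,"closed top guess",c,np.linalg.norm(m-c),np.linalg.norm(m-c52))
im=cv2.imread("pics/w2.png")[:,:,::-1]
print([(q,im[q,328].tolist()) for q in range(186,204)])
plan([.576,.247,.10],-.36)
E
```

```text
200 [0.55890168 0.23104413] [0.5765477  0.27790137] [0.56772469 0.25447275]
220 [0.58080627 0.22247898] [0.59870072 0.27000026] [0.5897535  0.24623962]
245 [0.6090752  0.21142673] [0.62728902 0.25980188] [0.61818211 0.23561431]
mouth [0.62631891 0.2322468 ] closed low [0.55582124 0.25908388] closed top guess [0.55522529 0.25882082] 0.07589783770383098 0.07543309372525332
[(186, [193, 132, 76]), (187, [198, 120, 80]), (188, [202, 121, 80]), (189, [204, 121, 83]), (190, [201, 118, 80]), (191, [196, 110, 74]), (192, [254, 184, 119]), (193, [249, 210, 135]), (194, [247, 211, 133]), (195, [247, 211, 133]), (196, [247, 211, 132]), (197, [247, 209, 131]), (198, [247, 210, 132]), (199, [247, 210, 131]), (200, [247, 210, 134]), (201, [247, 212, 134]), (202, [247, 211, 134]), (203, [247, 211, 135])]
at [0.5756 0.2485 0.3006] yaw 2.782 tool shift mm (before twist) [ -1.1  -1.4 200.6] twist 0.001 rad = 0.0003 J7 0.78 t 2.65
```

The arm was still settling when that picture was taken, so I'll redo it with the picture and the calibration from the same settled moment.

```bash
cat > ends.py <<'E'
from h import *
cal=arm.calibration("wrist"); im=arm.get_image("wrist"); cv2.imwrite("pics/w3.png",im[:,:,::-1])
s=arm.observe()
g=lambda p,z: at_z("wrist",p,z,cal)[:2]
# transitions along the centre column & a row
pr=[proj("wrist",[.597,.236,.078],cal),proj("wrist",[.5755,.2455,.052],cal)]; print("pred",pr)
cc=int(round(pr[0][0]-6)); col=im[:,cc].astype(int); d=np.abs(np.diff(col,axis=0)).sum(1)
rr=int(pr[0][1]); print(cc,[(i,int(d[i])) for i in range(rr-60,min(rr+60,290)) if d[i]>60])
row=im[rr].astype(int); d=np.abs(np.diff(row,axis=0)).sum(1); print(rr,[(i,int(d[i])) for i in range(cc-50,cc+50) if d[i]>25])
E
python3 ends.py
```

```text
pred [array([322.51049802, 233.67725253]), array([323.76556819, 208.94792622])]
317 [(177, 88), (178, 78), (186, 92), (187, 96), (188, 161), (194, 83), (195, 64), (200, 189), (266, 155), (267, 233)]
233 [(292, 87), (293, 143), (294, 53), (299, 63), (300, 52), (301, 47), (349, 30), (350, 165), (351, 172)]
```

```bash
python3 - <<'E'
from h import *
cal=arm.calibration("wrist"); g=lambda p,z: at_z("wrist",p,z,cal)[:2]
m=g((321.6,267),.078);c=g((321.6,200),.078); u=(m-c)/np.linalg.norm(m-c)
print(c,m,np.linalg.norm(m-c),np.arctan2(u[1],u[0]),"centre",(m+c)/2)
L,Rr=g((300,233),.052),g((343.4,233),.052); n=np.array([-u[1],u[0]]); print("width",np.linalg.norm(L-Rr),"axis offset",((L+Rr)/2-c)@n)
p=c+u*10; print(p); plan([*p,.10],np.arctan2(u[1],u[0]))
E
```

```text
[0.5614659 0.2487169] [0.63283004 0.22172764] 0.07629718524003953 -0.3615651199921011 centre [0.59714797 0.23522227]
width 0.051378619249127414 axis offset -0.00013451508071234152
[ 9.91490917 -3.28866902]
at [0.5754 0.2488 0.3007] yaw 2.783 tool shift mm (before twist) [-9987.1   -35.8   193.1] twist 0.003 rad = 0.002 J7 0.78 t 2.7
```

Request:
move_arm:
  motion:
    - {"tx": 0.0025,"ty": -0.005,"tz": 0.04,"twist": 0}
    - {"tx": 0,"ty": 0,"tz": 0.045,"twist": 0}
    - {"tx": 0,"ty": 0,"tz": 0.045,"twist": 0}
    - {"tx": 0,"ty": 0,"tz": 0.045,"twist": 0}
    - {"tx": 0,"ty": 0,"tz": 0.04,"twist": 0}
    - {"tx": 0,"ty": 0,"tz": 0.03,"twist": 0}
    - {"tx": 0,"ty": 0,"tz": 0.02,"twist": 0}
    - {"tx": 0,"ty": 0,"tz": 0.0,"twist": 0}
    - {"tx": 0,"ty": 0,"tz": 0,"twist": 0}
    - {"tx": 0,"ty": 0,"tz": 0,"twist": 0}

```text
clock: 3.7
position: [0.573, 0.2445, 0.0373]
ee_rot: [0.562, 3.089, 0.003]
force: [-0.1, -0.3, 0.4]
width: 0.997
gripper_force: 0.0
```

Request:
move_arm:
  motion:
    - {"tx": 0,"ty": 0,"tz": 0,"twist": 0}
    - {"tx": 0,"ty": 0,"tz": 0,"twist": 0}
    - {"tx": 0,"ty": 0,"tz": 0,"twist": 0}
    - {"tx": 0,"ty": 0,"tz": 0,"twist": 0}
    - {"tx": 0,"ty": 0,"tz": 0,"twist": 0}
    - {"tx": 0,"ty": 0,"tz": 0,"twist": 0}
    - {"tx": 0,"ty": 0,"tz": 0,"twist": 0}
    - {"tx": 0,"ty": 0,"tz": 0,"twist": 0}
  gripper: 1
  squeeze: 4

```text
clock: 4.5
position: [0.5729, 0.245, 0.0364]
ee_rot: [0.562, 3.09, 0.004]
force: [1.0, 4.9, 3.4]
width: 0.571
gripper_force: 4.0
```

Request:
move_arm:
  motion:
    - {"tx": 0,"ty": 0,"tz": -0.008,"twist": 0}
    - {"tx": 0,"ty": 0,"tz": -0.01,"twist": 0}
    - {"tx": 0,"ty": 0,"tz": -0.01,"twist": 0}
    - {"tx": 0,"ty": 0,"tz": -0.01,"twist": 0}
    - {"tx": 0,"ty": 0,"tz": -0.01,"twist": 0}
    - {"tx": 0,"ty": 0,"tz": -0.01,"twist": 0}
    - {"tx": 0,"ty": 0,"tz": -0.01,"twist": 0}
    - {"tx": 0,"ty": 0,"tz": -0.01,"twist": 0}
    - {"tx": 0,"ty": 0,"tz": -0.01,"twist": 0}
    - {"tx": 0,"ty": 0,"tz": 0,"twist": 0}
    - {"tx": 0,"ty": 0,"tz": 0,"twist": 0}
  squeeze: 3

```text
clock: 5.6
position: [0.5723, 0.2434, 0.1238]
ee_rot: [0.563, 3.091, 0.0]
force: [-0.5, 0.0, -1.4]
width: 0.574
gripper_force: 3.0
```

```bash
python3 - <<'E'
from h import *
s=arm.observe(); print(s["position"],s["width"],s["force"],s["gripper_force"])
w=arm.get_image("wrist"); b=arm.get_image("scene"); p=proj("scene",s["position"]).round().astype(int); print(p)
x0=max(0,p[0]-75); y0=max(0,p[1]-75)
cr=cv2.resize(b[y0:y0+150,x0:x0+150],(480,480),interpolation=cv2.INTER_CUBIC)
w=cv2.resize(w[0:480,160:480],(320,480))
cv2.imwrite("pics/c2.png",np.hstack([cr,w])[:,:,::-1])
E
```

```text
[0.57230601 0.24343099 0.12384909] 0.5736384349810217 [-0.54946448  0.03095163 -1.37185554] 2.999762089457363
[386 280]
```

View pics/c2.png

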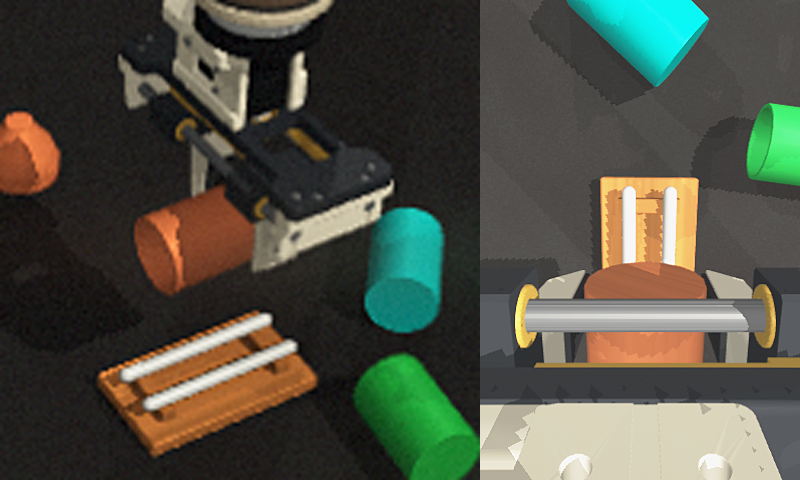

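The tumbler is held but still level, because the full pad width resists turning. The move only allows a turn about the tool's z, so the tumbler has to pivot by gravity between the pads. I'll set it back on the rods and grip it again with only about 6 mm of overlap at the closed end, so it swings mouth-down.

Request:
move_arm:
  motion:
    - {"tx": 0,"ty": 0,"tz": 0.02,"twist": 0}
    - {"tx": 0,"ty": 0,"tz": 0.025,"twist": 0}
    - {"tx": 0,"ty": 0,"tz": 0.02,"twist": 0}
    - {"tx": 0,"ty": 0,"tz": 0.012,"twist": 0}
    - {"tx": 0,"ty": 0,"tz": 0.006,"twist": 0}
    - {"tx": 0,"ty": 0,"tz": 0.003,"twist": 0}
    - {"tx": 0,"ty": 0,"tz": 0,"twist": 0}
    - {"tx": 0,"ty": 0,"tz": 0,"twist": 0}

```text
clock: 6.5
position: [0.5728, 0.2436, 0.0385]
ee_rot: [0.563, 3.09, 0.001]
force: [0.3, -0.4, -0.5]
width: 0.577
gripper_force: 3.0
```

Request:
move_arm:
  motion:
    - {"tx": 0,"ty": 0,"tz": 0,"twist": 0}
    - {"tx": 0,"ty": 0,"tz": 0,"twist": 0}
    - {"tx": 0,"ty": 0,"tz": 0,"twist": 0}
    - {"tx": 0.005,"ty": 0,"tz": 0,"twist": 0}
    - {"tx": 0.006,"ty": 0,"tz": 0,"twist": 0}
    - {"tx": 0.0045,"ty": 0,"tz": 0,"twist": 0}
    - {"tx": 0,"ty": 0,"tz": 0,"twist": 0}
    - {"tx": 0,"ty": 0,"tz": 0,"twist": 0}
  gripper: -0.6

```text
clock: 7.3
position: [0.5577, 0.249, 0.0378]
ee_rot: [0.563, 3.091, 0.0]
force: [0.3, 0.6, 0.3]
width: 0.796
gripper_force: 0.0
```

```bash
python3 - <<'E'
from h import *
s=arm.observe(); print(s["position"],s["width"],s["force"])
cal=arm.calibration("wrist"); w=arm.get_image("wrist"); cv2.imwrite("pics/w4.png",w[120:420,160:480][:,:,::-1])
u=np.array([.9355,-.3533]); print((np.array([.5615,.2487])-s["position"][:2])@u, proj("wrist",[.5615,.2487,.078],cal))
E
```

```text
[0.5576583  0.24904246 0.03780493] 0.7958695385338774 [0.34261281 0.61254721 0.31752886]
0.003714898648082203 [331.07269623 340.73930452]
```

View pics/w4.png

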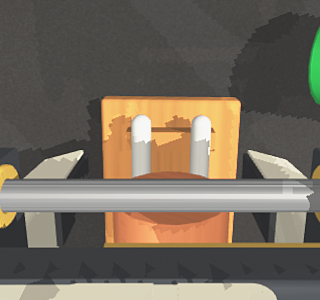

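The tumbler is back on the rods, undisturbed. Its closed face is centred at crop (170,198), and the overlap should be about 5 mm. Now I grip lightly and lift slowly.

Request:
move_arm:
  motion:
    - {"tx": 0,"ty": 0,"tz": 0.001,"twist": 0}
    - {"tx": 0,"ty": 0,"tz": 0,"twist": 0}
    - {"tx": 0,"ty": 0,"tz": 0,"twist": 0}
    - {"tx": 0,"ty": 0,"tz": 0,"twist": 0}
    - {"tx": 0,"ty": 0,"tz": 0,"twist": 0}
    - {"tx": 0,"ty": 0,"tz": 0,"twist": 0}
  gripper: 1
  squeeze: 3

```text
clock: 7.95
position: [0.5584, 0.2503, 0.0373]
ee_rot: [0.562, 3.09, 0.003]
force: [1.1, 5.4, 3.0]
width: 0.568
gripper_force: 3.0
```

Request:
move_arm:
  motion:
    - {"tx": 0,"ty": 0,"tz": -0.005,"twist": 0}
    - {"tx": 0,"ty": 0,"tz": -0.01,"twist": 0}
    - {"tx": 0,"ty": 0,"tz": -0.01,"twist": 0}
    - {"tx": 0,"ty": 0,"tz": -0.01,"twist": 0}
    - {"tx": 0,"ty": 0,"tz": -0.01,"twist": 0}
    - {"tx": 0,"ty": 0,"tz": -0.01,"twist": 0}
    - {"tx": 0,"ty": 0,"tz": -0.01,"twist": 0}
    - {"tx": 0,"ty": 0,"tz": -0.01,"twist": 0}
    - {"tx": 0,"ty": 0,"tz": -0.015,"twist": 0}
    - {"tx": 0,"ty": 0,"tz": 0,"twist": 0}
    - {"tx": 0,"ty": 0,"tz": 0,"twist": 0}

```text
clock: 9.05
position: [0.5579, 0.2489, 0.1269]
ee_rot: [0.563, 3.09, 0.001]
force: [0.5, -0.2, -0.8]
width: 0.56
gripper_force: 2.9
```

```bash
cat > c.py <<'E'
import sys
from h import *
s=arm.observe(); print(s["clock"],s["position"],s["width"],s["force"],s["gripper_force"])
w=arm.get_image("wrist"); b=arm.get_image("scene"); p=proj("scene",s["position"]).round().astype(int)
x0=min(max(0,p[0]-70),500); y0=max(0,p[1]-75)
cr=cv2.resize(b[y0:y0+150,x0:x0+150],(480,480),interpolation=cv2.INTER_CUBIC)
w=cv2.resize(w[0:480,160:480],(320,480))
cv2.imwrite("pics/"+sys.argv[1],np.hstack([cr,w])[:,:,::-1])
E
python3 c.py c3.png
```

```text
9.05 [0.55788205 0.24891113 0.12688037] 0.5601896424054154 [ 0.48375137 -0.15295662 -0.80480328] 2.879783932585269
```

View pics/c3.png

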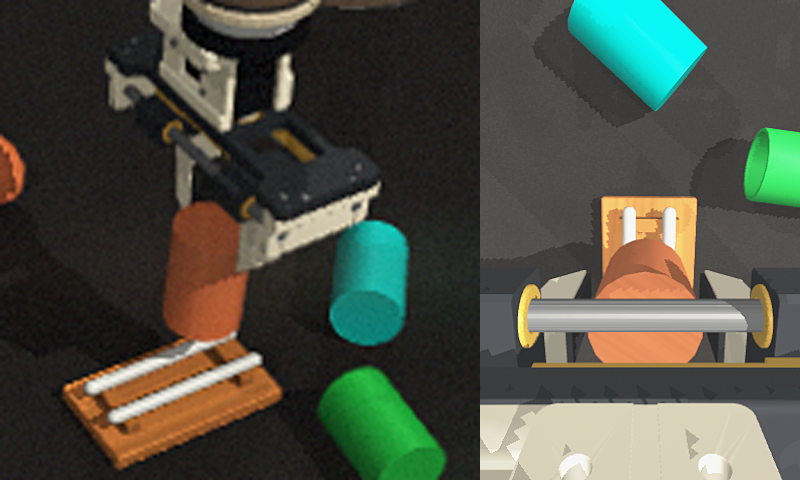

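The tumbler has swung and hangs nearly vertical, mouth down, from the pads. I'll firm the grip, raise it, and measure its tilt.

Request:
move_arm:
  motion:
    - {"tx": 0,"ty": 0,"tz": 0,"twist": 0}
    - {"tx": 0,"ty": 0,"tz": 0,"twist": 0}
    - {"tx": 0,"ty": 0,"tz": -0.015,"twist": 0}
    - {"tx": 0,"ty": 0,"tz": -0.03,"twist": 0}
    - {"tx": 0,"ty": 0,"tz": -0.03,"twist": 0}
    - {"tx": 0,"ty": 0,"tz": -0.015,"twist": 0}
    - {"tx": 0,"ty": 0,"tz": 0,"twist": 0}
    - {"tx": 0,"ty": 0,"tz": 0,"twist": 0}
  squeeze: 10

```text
clock: 9.95
position: [0.5575, 0.2488, 0.216]
ee_rot: [-0.563, -3.09, 0.0]
force: [-0.5, 0.0, -1.4]
width: 0.558
gripper_force: 9.6
```

```bash
cat > tilt.py <<'E'
from h import *
s=arm.observe(); P=np.array(s["position"]); M=R.from_rotvec(s["ee_rot"]).as_matrix(); print(s["clock"],P,s["width"],s["gripper_force"])
im=arm.get_image("scene"); r=arm.regions_of("scene","tumbler")
pp=proj("scene",P+[0,0,-.02])
best=min(r,key=lambda q:np.linalg.norm(px(q["point"])-pp)); m=best["region"].astype(np.uint8); print(best["conf"],px(best["point"]),pp,m.sum())
from scipy.optimize import least_squares,minimize
ux=-M[:2,0]  # away direction, 2d
def sil(a,dx,h):
    # pivot: closed-end centre offset dx along u and height h above grasp; tilt a (mouth towards +u)
    u=np.array([ux[0],ux[1],0]); t=np.array([M[0,1],M[1,1],0]); d=np.sin(a)*u+np.array([0,0,-np.cos(a)]); e=np.cos(a)*u+np.array([0,0,np.sin(a)])
    c=P+[0,0,.019]+dx*u+h*np.array([0,0,1.]); pts=[]
    for L in(0,.076):
        for f in np.linspace(0,2*np.pi,24,endpoint=False): pts.append(proj("scene",c+d*L+.026*(np.cos(f)*e+np.sin(f)*t),CAL))
    hull=cv2.convexHull(np.array(pts,np.float32)); z=np.zeros((480,640),np.uint8); cv2.fillConvexPoly(z,np.round(hull*16).astype(np.int32),1,shift=4); return z
CAL=arm.calibration("scene")
out=[]
for a in np.arange(-.4,.61,.1):
  for dx in np.arange(-.02,.021,.005):
    for h in np.arange(-.01,.021,.005):
      z=sil(a,dx,h); out.append((((m&z).sum()/ (m|z).sum()),a,dx,h))
out.sort(reverse=True); b=out[0]
f=lambda v:-((m&sil(v[0],v[1]/50,v[2]/50)).sum()/(m|sil(v[0],v[1]/50,v[2]/50)).sum())
q=minimize(f,[b[1],b[2]*50,b[3]*50],method="Nelder-Mead",options=dict(initial_simplex=[[b[1],b[2]*50,b[3]*50],[b[1]+.1,b[2]*50,b[3]*50],[b[1],b[2]*50+.25,b[3]*50],[b[1],b[2]*50,b[3]*50+.25]]))
print("IoU",-q.fun,"tilt",q.x[0],"dx,h mm",q.x[1]*20,q.x[2]*20); print([np.round(o,3).tolist() for o in out[:6]])
E
python3 tilt.py
```

```text
9.95 [0.55749993 0.24877243 0.21599822] 0.5577212830042784 9.612993160262704
0.82 [386.176 251.424] [394.60418592 249.37181803] 1075
IoU 0.9009235936188077 tilt -0.05284657889767999 dx,h mm 15.894534861006434 0.1699969391772023
[[0.882, -0.1, 0.02, 0.0], [0.874, -0.0, 0.015, 0.0], [0.859, 0.1, 0.01, 0.0], [0.852, -0.1, 0.015, -0.005], [0.849, -0.0, 0.015, -0.005], [0.844, -0.2, 0.02, -0.005]]
```

Tilt is about 0 ± 0.1 rad, and the tumbler's axis is about 15 mm ahead (away from the robot) of the TCP. Next I carry it to the jig, a little past the stake, to look from close by.

Request:
move_arm:
  motion:
    - {"tx": -0.014,"ty": -0.02,"tz": -0.005,"twist": 0}
    - {"tx": -0.022,"ty": -0.038,"tz": -0.009,"twist": 0}
    - {"tx": -0.026,"ty": -0.043,"tz": -0.008,"twist": 0}
    - {"tx": -0.026,"ty": -0.043,"tz": -0.008,"twist": 0}
    - {"tx": -0.026,"ty": -0.043,"tz": -0.008,"twist": 0}
    - {"tx": -0.026,"ty": -0.043,"tz": -0.006,"twist": 0}
    - {"tx": -0.026,"ty": -0.043,"tz": 0,"twist": 0}
    - {"tx": -0.026,"ty": -0.043,"tz": 0,"twist": 0}
    - {"tx": -0.026,"ty": -0.043,"tz": 0,"twist": 0}
    - {"tx": -0.026,"ty": -0.043,"tz": 0,"twist": 0}
    - {"tx": -0.024,"ty": -0.041,"tz": 0,"twist": 0}
    - {"tx": -0.021,"ty": -0.05,"tz": 0,"twist": 0}

```text
clock: 11.25
position: [0.6537, -0.3069, 0.2582]
ee_rot: [-0.561, -3.089, -0.002]
force: [1.0, 0.1, -0.8]
width: 0.553
gripper_force: 9.6
```

Request:
move_arm:
  motion:
    - {"tx": 0,"ty": 0,"tz": 0,"twist": 0}
    - {"tx": 0,"ty": 0,"tz": 0,"twist": 0}
    - {"tx": 0,"ty": 0,"tz": 0,"twist": 0}

```text
clock: 11.55
position: [0.6534, -0.3047, 0.2588]
ee_rot: [-0.561, -3.089, -0.002]
force: [-0.1, 1.0, -1.1]
width: 0.553
gripper_force: 9.7
```

```bash
cat > jig.py <<'E'
from h import *
s=arm.observe(); print(s["clock"],s["position"],s["width"],s["dq"].max() if hasattr(s["dq"],"max") else "")
cal=arm.calibration("wrist"); im=arm.get_image("wrist"); cv2.imwrite("pics/w5.png",im[:,:,::-1])
Z=dict(stake_top=.064,handle=.073,pointer=.040,mark=.034,jig=0)
for n,z in Z.items():
    for r in arm.place_of("wrist",n)[:2]:
        p=px(r["point"]); print(n,round(r["conf"],2),np.round(p),np.round(at_z("wrist",p,z,cal),4))
E
python3 jig.py
```

```text
11.55 [ 0.6534393  -0.30465393  0.25884185] 0.5532999608305327 0.0017316495429153369
stake_top 0.62 [310. 168.] [ 0.6026 -0.3024  0.064 ]
handle 0.96 [437. 114.] [ 0.5977 -0.1746  0.073 ]
pointer 0.76 [484. 144.] [ 0.6443 -0.127   0.04  ]
mark 0.4 [473.  79.] [ 0.5794 -0.1193  0.034 ]
jig 0.87 [370. 139.] [ 0.5982 -0.2305  0.    ]
```

View pics/w5.png

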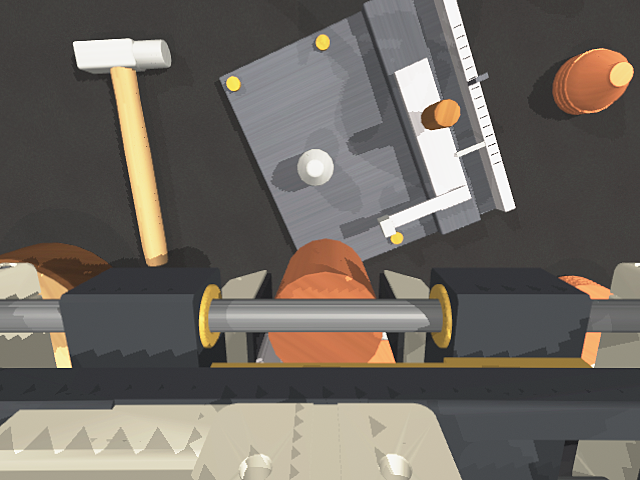

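The picture shows the stake top at (315,165), the handle at (440,114), the pointer tip at (483,147) and the mark fin at (478,79). The held tumbler's closed face has its near edge at row ~275 and its mouth's near edge at row ~239.

```bash
python3 - <<'E'
from h import *
from scipy.optimize import least_squares
cal=arm.calibration("wrist"); s=arm.observe(); P=np.array(s["position"]); M=R.from_rotvec(s["ee_rot"]).as_matrix(); u=-M[:2,0]; t=M[:2,1]
im=cv2.imread("pics/w5.png")
g=lambda p,z: at_z("wrist",p,z,cal)[:2]
col=im[:,325].astype(int); d=np.abs(np.diff(col,axis=0)).sum(1); print([(i,int(d[i])) for i in range(225,300) if d[i]>30])
for h in (0,.004,.008):
    a=g((325,275),P[2]+.019+h)-P[:2]; b=g((325,239),P[2]+.019+h-.076)-P[:2]; print(h,"closed near edge u",a@u*1000,"-> dx",a@u*1000+26,"mouth near edge u",b@u*1000,"->",b@u*1000+26,"lateral",a@t*1000,b@t*1000)
loc={"stake":(0,-65,64,315,165),"handle":(0,60,73,438,114),"pointer":(45,105,40,484,146),}
def res(v):
    c,sn=np.cos(v[2]),np.sin(v[2]); o=[]
    for x,y,z,U,V in loc.values():
        w=[v[0]+(c*x-sn*y)/1e3,v[1]+(sn*x+c*y)/1e3,z/1e3]; o+=list(proj("wrist",w,cal)-[U,V])
    return o
q=least_squares(res,[.6,-.23,.06]); print("jig",q.x,np.round(q.fun,1))
c,sn=np.cos(q.x[2]),np.sin(q.x[2]); J=np.array([[c,-sn],[sn,c]])
for n,(x,y,z,U,V) in loc.items(): print(n,(q.x[:2]+J@[x/1e3,y/1e3]).round(4),g((U,V),z/1e3).round(4))
for n,p,z in (("markfoot",(474,80),.034),("marktop",(487,76),.054),("plateL",(220,78),.012),("plateB",(365,12),.012)): print(n,(J.T@(g(p,z)-q.x[:2])*1000).round(1))
stake=q.x[:2]+J@[0,-.065]; d=stake-P[:2]; print("stake rel TCP along u,t:",d@u*1000,d@t*1000)
E
```

```text
[(237, 84), (238, 74), (264, 46), (270, 63), (271, 102), (297, 101), (298, 123)]
0 closed near edge u -14.452904041003022 -> dx 11.547095958996978 mouth near edge u -10.850387395745821 -> 15.149612604254179 lateral -1.2554092635554914 -1.3020408424933443
0.004 closed near edge u -15.902437515714906 -> dx 10.097562484285094 mouth near edge u -11.854254649988718 -> 14.145745350011282 lateral -1.2520659752898387 -1.299012012743642
0.008 closed near edge u -17.35197099042677 -> dx 8.648029009573229 mouth near edge u -12.858121904231528 -> 13.141878095768472 lateral -1.2487226870242374 -1.2959831829938477
jig [ 0.6010392  -0.23340388  0.00930528] [-1.  -0.2  1.3  1.4 -0.4 -1.3]
stake [ 0.6016 -0.2984] [ 0.6021 -0.2976]
handle [ 0.6005 -0.1734] [ 0.5989 -0.1742]
pointer [ 0.6451 -0.128 ] [ 0.6465 -0.1279]
markfoot [-18.7 114.5]
marktop [-17.1 118.4]
plateL [-118.7 -127.3]
plateB [-121.5   37.2]
stake rel TCP along u,t: -51.065989885899185 -12.137442757464619
```

Request:
move_arm:
  motion:
    - {"tx": 0.015,"ty": -0.002,"tz": 0.01,"twist": 0}
    - {"tx": 0.025,"ty": -0.004,"tz": 0.02,"twist": 0}
    - {"tx": 0.0224,"ty": -0.0041,"tz": 0.03,"twist": 0}
    - {"tx": 0,"ty": 0,"tz": 0.03,"twist": 0}
    - {"tx": 0,"ty": 0,"tz": 0.022,"twist": 0}
    - {"tx": 0,"ty": 0,"tz": 0.012,"twist": 0}
    - {"tx": 0,"ty": 0,"tz": 0,"twist": 0}
    - {"tx": 0,"ty": 0,"tz": 0,"twist": 0}
    - {"tx": 0,"ty": 0,"tz": 0,"twist": 0}
  squeeze: 6

```text
clock: 12.75
position: [0.5924, -0.2939, 0.1377]
ee_rot: [0.563, 3.088, -0.001]
force: [0.4, -0.6, -0.3]
width: 0.558
gripper_force: 5.8
```

```bash
python3 tilt.py; python3 - <<'E'
from h import *
im=arm.get_image("scene"); s=arm.observe()
for n,z in (("stake_top",.064),("handle",.073),("pointer",.04),("mark",.034)):
    for r in arm.place_of("scene",n)[:1]: p=px(r["point"]); print(n,r["conf"],p,at_z("scene",p,z).round(4))
c=im[160:280,130:290]; cv2.imwrite("pics/s6.png",cv2.resize(c,(800,600),interpolation=cv2.INTER_CUBIC)[:,:,::-1])
E
```

```text
12.75 [ 0.59237742 -0.29390967  0.13770256] 0.557910499093351 5.809934036806226
0.6 [200.512 202.512] [207.47090471 195.68195547] 547
IoU 0.7384823848238482 tilt -0.12358463359011757 dx,h mm 19.745712460920434 -5.17341130396481
[[0.732, -0.1, 0.02, -0.005], [0.731, -0.0, 0.015, -0.005], [0.719, 0.1, 0.01, -0.005], [0.711, -0.0, 0.015, 0.0], [0.71, -0.1, 0.02, -0.01], [0.707, -0.1, 0.02, 0.0]]
handle 0.96 [242.176 230.016] [ 0.598  -0.1638  0.073 ]
pointer 0.67 [241.472 253.824] [ 0.6372 -0.1289  0.04  ]
mark 0.44 [259.584 248.4  ] [ 0.5888 -0.1161  0.034 ]
```

View pics/s6.png

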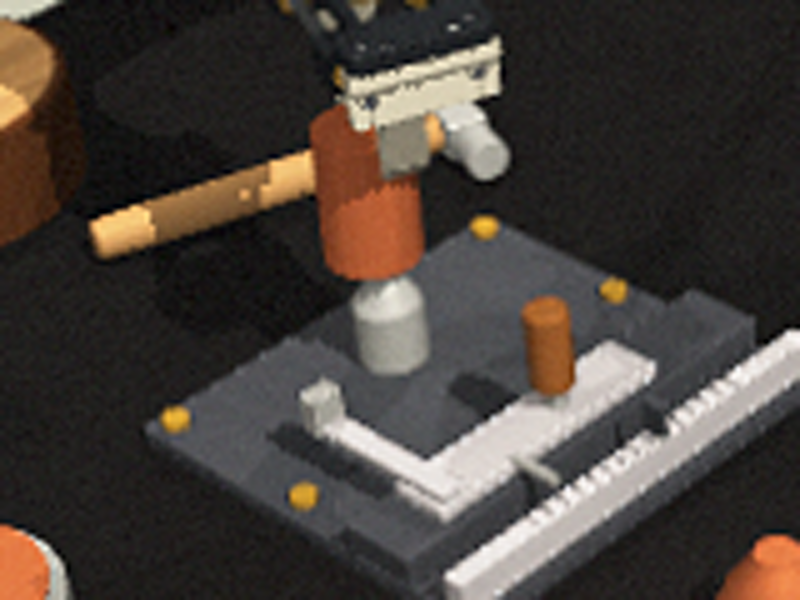

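```bash
python3 - <<'E'
from h import *
s=arm.observe(); P=np.array(s["position"]); M=R.from_rotvec(s["ee_rot"]).as_matrix(); u=-M[:2,0]; t=M[:2,1]
C=arm.calibration("scene"); f=lambda p:(proj("scene",p,C)-[130,160])*5+2
st=np.array([.604,-.297])
for z in(.012,.03,.048,.064,.09): print("stake axis",z,f([*st,z]).round(1))
for dx in(.012,.016,.02): 
  for z in (.085,): print("mouth",dx,f([*(P[:2]+dx*u),z]).round(1))
rim=[f([*(P[:2]+.0145*u+.026*np.array([np.cos(a),np.sin(a)])),.085]) for a in np.linspace(0,6.28,60)]; rim=np.array(rim); print("rim pred x",rim[:,0].min(),rim[:,0].max(),"ymax",rim[:,1].max(), "centre y",rim[:,1].mean())
b=np.array([f([*(st+.019*np.array([np.cos(a),np.sin(a)])),.012]) for a in np.linspace(0,6.28,60)]); print("base pred x",b[:,0].min(),b[:,0].max(),"ymax",b[:,1].max())
print("px per m: right",(f([*(st+.01*np.array([-.66,.75])),.05])-f([*st,.05]))/10,"toward cam",(f([*(st+.01*np.array([.75,.66])),.05])-f([*st,.05]))/10, "u",u,"t",t)
E
```

```text
stake axis 0.012 [394.5 355.5]
stake axis 0.03 [390.1 328. ]
stake axis 0.048 [385.7 300. ]
stake axis 0.064 [381.7 274.8]
stake axis 0.09 [375.1 233.2]
mouth 0.012 [377.3 239.8]
mouth 0.016 [370. 242.]
mouth 0.02 [362.7 244.1]
rim pred x 322.53730851748213 422.97671248476036 ymax 269.6720189799184 centre y 241.7082413934723
base pred x 358.92899127370436 430.16454467467537 ymax 376.8194709055382
px per m: right [ 1.8839715  -0.03657222] toward cam [-0.28308099  1.10246433] u [ 0.93571112 -0.35276699] t [0.35276699 0.9357112 ]
```

The stake is at about (0.603, -0.298). The tumbler's mouth centre is about 3 mm beyond it, with the mouth at z ≈ 0.08. I shift it 3 mm and go down in steps.

Request:
move_arm:
  motion:
    - {"tx": 0.0028,"ty": -0.001,"tz": 0,"twist": 0}
    - {"tx": 0,"ty": 0,"tz": 0.008,"twist": 0}
    - {"tx": 0,"ty": 0,"tz": 0.01,"twist": 0}
    - {"tx": 0,"ty": 0,"tz": 0.01,"twist": 0}
    - {"tx": 0,"ty": 0,"tz": 0.008,"twist": 0}
    - {"tx": 0,"ty": 0,"tz": 0,"twist": 0}
    - {"tx": 0,"ty": 0,"tz": 0,"twist": 0}

```text
clock: 13.8
position: [0.5884, -0.2934, 0.0999]
ee_rot: [-0.563, -3.09, -0.0]
force: [0.1, -0.5, -0.9]
width: 0.559
gripper_force: 5.8
```

Request:
move_arm:
  motion:
    - {"tx": 0,"ty": 0,"tz": 0.005,"twist": 0}
    - {"tx": 0,"ty": 0,"tz": 0.005,"twist": 0}
    - {"tx": 0,"ty": 0,"tz": 0,"twist": 0}
    - {"tx": 0,"ty": 0,"tz": 0,"twist": 0}

```text
clock: 14.2
position: [0.5884, -0.2933, 0.0901]
ee_rot: [-0.563, -3.09, -0.0]
force: [0.1, -0.7, 0.1]
width: 0.564
gripper_force: 5.8
```

Request:
move_arm:
  motion:
    - {"tx": 0,"ty": 0,"tz": 0.004,"twist": 0}
    - {"tx": 0,"ty": 0,"tz": 0.004,"twist": 0}
    - {"tx": 0,"ty": 0,"tz": 0,"twist": 0}
    - {"tx": 0,"ty": 0,"tz": 0,"twist": 0}

```text
clock: 14.6
position: [0.5884, -0.2934, 0.0821]
ee_rot: [-0.563, -3.09, -0.0]
force: [-0.2, -0.4, -0.7]
width: 0.557
gripper_force: 5.8
```

```bash
python3 tilt.py
```

```text
14.6 [ 0.58838213 -0.29335524  0.08206079] 0.5568300237216515 5.811545010656118
0.67 [207.616 218.688] [211.49082101 213.05901542] 502
IoU 0.7183908045977011 tilt -0.11464699916908316 dx,h mm 18.815712101690927 -6.317235687903789
[[0.699, -0.1, 0.02, -0.005], [0.697, -0.0, 0.015, -0.005], [0.695, -0.0, 0.015, -0.01], [0.694, -0.1, 0.02, -0.01], [0.688, 0.1, 0.01, -0.005], [0.687, -0.0, 0.01, -0.005]]
```

Request:
move_arm:
  motion:
    - {"tx": 0,"ty": 0,"tz": 0.004,"twist": 0}
    - {"tx": 0,"ty": 0,"tz": 0.003,"twist": 0}
    - {"tx": 0,"ty": 0,"tz": 0,"twist": 0}
    - {"tx": 0,"ty": 0,"tz": 0,"twist": 0}

```text
clock: 15.1
position: [0.5884, -0.2933, 0.0751]
ee_rot: [-0.563, -3.09, -0.0]
force: [-0.1, 0.3, -0.9]
width: 0.563
gripper_force: 5.8
```

Request:
move_arm:
  motion:
    - {"tx": 0,"ty": 0,"tz": 0.002,"twist": 0}
    - {"tx": 0,"ty": 0,"tz": 0.002,"twist": 0}
    - {"tx": 0,"ty": 0,"tz": 0,"twist": 0}
    - {"tx": 0,"ty": 0,"tz": 0,"twist": 0}

```text
clock: 15.5
position: [0.5892, -0.2938, 0.0718]
ee_rot: [0.563, 3.089, -0.001]
force: [1.0, -0.9, 3.4]
width: 0.558
gripper_force: 5.7
```

Request:
move_arm:
  motion:
    - {"tx": 0,"ty": 0,"tz": 0.002,"twist": 0}
    - {"tx": 0,"ty": 0,"tz": 0.001,"twist": 0}
    - {"tx": 0,"ty": 0,"tz": 0,"twist": 0}
    - {"tx": 0,"ty": 0,"tz": 0,"twist": 0}

```text
clock: 15.9
position: [0.5893, -0.2936, 0.0689]
ee_rot: [0.563, 3.089, -0.0]
force: [0.5, -0.1, 5.8]
width: 0.546
gripper_force: 5.7
```

```bash
python3 - <<'E'
from h import *
im=arm.get_image("scene"); cv2.imwrite("pics/s7.png",im[:,:,::-1])
s=arm.observe(); print(s["position"],s["force"])
C=arm.calibration("scene")
rg=[r for r in arm.regions_of("scene","tumbler") if np.linalg.norm(px(r["point"])-[208,215])<25]
for r in rg:
    ys,xs=np.nonzero(r["region"]); print(r["conf"],"mask x",xs.min(),xs.max(),"y",ys.min(),ys.max())
for c in ([.603,-.2985],[.606,-.297],[.600,-.299]):
    q=np.array([proj("scene",[c[0]+.026*np.cos(a),c[1]+.026*np.sin(a),z],C) for z in(.012,.088) for a in np.linspace(0,6.28,40)]); print(c,"seated pred",q.min(0).round(1),q.max(0).round(1))
E
```

```text
[ 0.58924659 -0.29360706  0.06891492] [1.80017232 0.10578165 6.3223783 ]
0.85 mask x 196 218 y 203 235
[0.603, -0.2985] seated pred [194.6 201. ] [218.2 236.2]
[0.606, -0.297] seated pred [194.1 201.7] [217.7 236.9]
[0.6, -0.299] seated pred [195.4 200.4] [218.9 235.6]
```

The silhouette matches the seated prediction (bottom row 235 against 236), and the force rose to 6 N on contact, so it is seated. I release it and rise.

Request:
move_arm:
  motion:
    - {"tx": 0,"ty": 0,"tz": 0,"twist": 0}
    - {"tx": 0,"ty": 0,"tz": 0,"twist": 0}
    - {"tx": 0,"ty": 0,"tz": 0,"twist": 0}
    - {"tx": 0,"ty": 0,"tz": 0,"twist": 0}
    - {"tx": 0,"ty": 0,"tz": -0.01,"twist": 0}
    - {"tx": 0,"ty": 0,"tz": -0.03,"twist": 0}
    - {"tx": 0,"ty": 0,"tz": -0.04,"twist": 0}
    - {"tx": 0,"ty": 0,"tz": -0.045,"twist": 0}
    - {"tx": 0,"ty": 0,"tz": -0.045,"twist": 0}
    - {"tx": 0,"ty": 0,"tz": -0.02,"twist": 0}
    - {"tx": 0,"ty": 0,"tz": 0,"twist": 0}
    - {"tx": 0,"ty": 0,"tz": 0,"twist": 0}
  gripper: -0.7

```text
clock: 17.2
position: [0.5884, -0.2934, 0.2588]
ee_rot: [0.563, 3.09, -0.0]
force: [-0.8, -0.2, -0.8]
width: 0.849
gripper_force: 0.0
```

```bash
cat > chk.py <<'E'
from h import *
im=arm.get_image("scene"); cv2.imwrite("pics/s8.png",im[:,:,::-1]); C=arm.calibration("scene")
for r in arm.regions_of("scene","tumbler"):
    if np.linalg.norm(px(r["point"])-[208,215])<25:
        ys,xs=np.nonzero(r["region"]); print("tumbler",r["conf"],"mask x",xs.min(),xs.max(),"y",ys.min(),ys.max())
        for y in (208,214,220,226,230): q=xs[ys==y]; print(y,q.min(),q.max())
c=[.603,-.2985]
for z in(.02,.05,.088): print(z,[proj("scene",[c[0]+k*.026*-.66,c[1]+k*.026*.75,z],C).round(1).tolist() for k in(-1,1)])
for n,z in (("handle",.073),("pointer",.04),("mark",.034)):
    for r in arm.place_of("scene",n)[:2]: p=px(r["point"]); print(n,round(r["conf"],2),p.round(),at_z("scene",p,z).round(4))
arm.get_image("top")
for n,z in (("handle",.073),("pointer",.04),("mark",.034),("tumbler",.05)):
    for r in arm.place_of("top",n)[:2]: p=px(r["point"]); print("top",n,round(r["conf"],2),p.round(),at_z("top",p,z).round(4))
E
python3 chk.py
```

```text
tumbler 0.8 mask x 196 218 y 202 235
208 196 216
214 196 217
220 198 217
226 199 218
230 199 218
0.02 [[198.4, 228.1], [217.7, 227.7]]
0.05 [[196.8, 218.8], [216.4, 218.4]]
0.088 [[194.7, 206.7], [214.6, 206.3]]
handle 0.6 [239. 228.] [ 0.5962 -0.1755  0.073 ]
pointer 0.73 [242. 255.] [ 0.6399 -0.1251  0.04  ]
mark 0.5 [263. 247.] [ 0.5801 -0.1145  0.034 ]
top handle 0.9 [377. 220.] [ 0.6014 -0.1668  0.073 ]
top pointer 0.66 [356. 207.] [ 0.642  -0.1193  0.04  ]
top tumbler 0.94 [199. 293.] [0.4269 0.2837 0.05  ]
top tumbler 0.71 [425. 219.] [ 0.606 -0.297  0.05 ]
```

The tumbler stands seated and free. Now I go over the handle and turn so the fingers close along the jig's x.

Request:
move_arm:
  motion:
    - {"tx": 0.01,"ty": 0.038,"tz": 0,"twist": 0}
    - {"tx": 0.011,"ty": 0.04,"tz": 0,"twist": 0}
    - {"tx": 0.0104,"ty": 0.0384,"tz": 0,"twist": 0}
    - {"tx": 0,"ty": 0,"tz": 0,"twist": 0.094}
    - {"tx": 0,"ty": 0,"tz": 0,"twist": 0.094}
    - {"tx": 0,"ty": 0,"tz": 0,"twist": 0.094}
    - {"tx": 0,"ty": 0,"tz": 0,"twist": 0.094}
    - {"tx": 0,"ty": 0,"tz": 0,"twist": 0.094}
    - {"tx": 0,"ty": 0,"tz": 0,"twist": 0.094}
    - {"tx": 0,"ty": 0,"tz": 0,"twist": 0.094}
    - {"tx": 0,"ty": 0,"tz": 0,"twist": 0.094}
    - {"tx": 0,"ty": 0,"tz": 0,"twist": 0}

```text
clock: 18.9
position: [0.6002, -0.1732, 0.2581]
ee_rot: [-2.191, -2.251, 0.0]
force: [0.3, 0.3, -0.1]
width: 0.85
gripper_force: 0.0
```

Request:
move_arm:
  motion:
    - {"tx": 0,"ty": 0,"tz": 0,"twist": 0}
    - {"tx": 0,"ty": 0,"tz": 0,"twist": 0}
    - {"tx": 0,"ty": 0,"tz": 0,"twist": 0}

```text
clock: 19.2
position: [0.6001, -0.1735, 0.2583]
ee_rot: [-2.187, -2.256, -0.0]
force: [-0.1, -0.1, -0.0]
width: 0.851
gripper_force: 0.0
```

```bash
sed -i 's/w5.png/w7.png/' jig.py; python3 jig.py; python3 -c "
from h import *
plan([.6,-.1735,.26],1.59)
cal=arm.calibration('wrist')
for p in ([.6,-.1735,.073],[.645,-.128,.04],[.58,-.118,.034]): print(proj('wrist',p,cal))
im=cv2.imread('pics/w7.png')
g=cv2.cvtColor(im,6); L=cv2.createLineSegmentDetector().detect(g)[0][:,0]
T=at_z
for l in L:
    if np.hypot(l[2]-l[0],l[3]-l[1])>90 and max(l[1],l[3])<270:
        a,b=at_z('wrist',l[:2],.02,cal)[:2],at_z('wrist',l[2:],.02,cal)[:2]; d=b-a; print(l.round(),a.round(3),b.round(3),'ang',((np.arctan2(d[1],d[0])+np.pi/4)%(np.pi/2)-np.pi/4).round(3))
"
```

```text
19.2 [ 0.60010991 -0.17348561  0.25825417] 0.8512011370866093 0.0038134554898768486
stake_top 0.25 [325. 323.] [ 0.6041 -0.2927  0.064 ]
handle 0.91 [321. 218.] [ 0.5967 -0.1741  0.073 ]
pointer 0.82 [369. 172.] [ 0.645  -0.1305  0.04  ]
mark 0.59 [308. 160.] [ 0.5803 -0.1202  0.034 ]
jig 0.82 [326. 253.] [ 0.6026 -0.2314  0.    ]
at [ 0.6001 -0.1735  0.2583] yaw 1.6 tool shift mm (before twist) [-0.  -0.1 -1.7] twist 0.01 rad = 0.0065 J7 0.45 t 19.5
[324.72185517 217.30985423]
[368.95029016 169.94961522]
[307.35434192 158.20263187]
[442. 152. 207. 153.] [ 0.726 -0.108] [ 0.47  -0.116] ang 0.034
[208. 166. 441. 165.] [ 0.47 -0.13] [ 0.726 -0.122] ang 0.034
[358. 189. 212. 190.] [ 0.637 -0.151] [ 0.473 -0.156] ang 0.032
```

```bash
python3 - <<'E'
from h import *
np.set_printoptions(linewidth=250)
g=cv2.cvtColor(cv2.imread("pics/w7.png"),6)
print("cols",np.arange(294,324)); 
for r in range(142,176,2): print(r,g[r,294:324])
print("pointer cols",np.arange(356,382))
for r in range(162,190,2): print(r,g[r,356:382])
print("handle row218",g[218,295:350:1])
E
```

```text
cols [294 295 296 297 298 299 300 301 302 303 304 305 306 307 308 309 310 311 312 313 314 315 316 317 318 319 320 321 322 323]
142 [57 58 58 59 62 60 56 59 60 57 58 58 57 57 57 58 57 58 59 59 58 57 58 57 57 57 57 55 58 57]
144 [59 59 59 56 57 58 59 57 56 57 58 58 59 59 56 59 59 59 59 59 58 57 56 57 57 57 57 57 57 56]
146 [58 58 58 57 57 58 57 56 57 57 58 58 58 59 60 57 59 56 57 60 58 56 59 57 57 57 58 57 57 58]
148 [56 57 57 56 56 55 54 56 54 55 56 53 54 56 55 55 55 52 53 54 54 56 56 55 54 55 56 54 55 57]
150 [127 126 127 131 134 133 132 133 132 133 134 136 134 132 134 135 134 134 135 134 132 134 134 133 133 131 130 131 129 129]
152 [118 114 118 120 120 120 119 121 121 119 121 122 119 118 121 122 120 120 121 117 116 118 119 120 117 117 118 117 116 117]
154 [101 101 102 106 106 105 106 106 106 107 110 128 139 132 136 135 133 135 140 136 135 137 137 138 137 137 139 139 138 138]
156 [253 252 251 253 251 250 250 250 250 252 255 254 155 132 136 137  90 235 255 252 247 246 251 249 249 249 249 249 250 248]
158 [251 227 170 248 247 245 245 245 246 250 243 139 117 137 138 138  89 230 254 250 
[... 2097 characters left out ...]
 91  93  90  90  93  92]
182 [116 118 116 114 115 118 116 105 145 230 244 240 248 223  63  71  75  77  78  77  78  79  76  76  78  79]
184 [119 118 116 114 115 118 118 107 181 242 242 240 247 227 101 116 117 119 122 121 122 123 121 120 122 124]
186 [121 119 116 116 120 123 122 109 182 242 242 240 247 226 102 116 116 118 121 121 122 122 118 119 121 122]
188 [ 90  90  90  90  90  74  51  47 172 244 243 240 248 222  69  86  88  88  90  88  89  88  88  89  90  88]
handle row218 [245 245 245 245 245 245 245 245 245 245 245 245 245 245 245 246 252 234 137 176 173 170 167 168 168 171 170 170 168 167 166 165 163 163 168 175 178 178 177 177 158 159 241 250 245 244 244 244 244 244 244 244 244 244 244]
```

```bash
python3 - <<'E'
from h import *
cal=arm.calibration("wrist"); j=.033; J=np.array([[np.cos(j),-np.sin(j)],[np.sin(j),np.cos(j)]])
g=lambda p,z: at_z("wrist",p,z,cal)[:2]
m=g((307.4,160),.054); p=g((366.9,171),.040); print("mark",m,"pointer",p,"jig diff",J.T@(m-p)*1000)
# right foot edge as check: right end of dark side face ~310.5 at z .034
f=g((310.6,160),.034); print("foot right edge diff",(J.T@(f-p)*1000), "-> centre -2.5")
# handle from row 218 top z .096: cols 312.5..336.5
h1,h2=g((312.6,218),.09),g((336.4,218),.09); print("handle",h1,h2,(h1+h2)/2,np.linalg.norm(h2-h1)); 
print("origin from pointer",p-J@[.045,.105],"handle by pointer",p-J@[.045,.045])
plan([0.5985,-.174,.054],1.604)
E
```

```text
mark [ 0.58105709 -0.11928741] pointer [ 0.64291651 -0.12914096] jig diff [-61.50063179  11.88916606]
foot right edge diff [-59.11393519  11.34595738] -> centre -2.5
handle [ 0.58857028 -0.17129782] [ 0.61092899 -0.17065183] [ 0.59974964 -0.17097483] 0.02236804678309122
origin from pointer [ 0.60140538 -0.23556852] handle by pointer [ 0.59942574 -0.17560119]
at [ 0.6001 -0.1735  0.2583] yaw 1.6 tool shift mm (before twist) [ -0.5  -1.7 204.3] twist -0.004 rad = -0.0024 J7 0.45 t 19.5
```

The pull distance is about 61.5 mm. The handle axis is at about (0.5995, -0.174), right below the TCP. I descend and grip it.

Request:
move_arm:
  motion:
    - {"tx": 0,"ty": -0.0005,"tz": 0.035,"twist": 0}
    - {"tx": 0,"ty": 0,"tz": 0.045,"twist": 0}
    - {"tx": 0,"ty": 0,"tz": 0.045,"twist": 0}
    - {"tx": 0,"ty": 0,"tz": 0.04,"twist": 0}
    - {"tx": 0,"ty": 0,"tz": 0.025,"twist": 0}
    - {"tx": 0,"ty": 0,"tz": 0.013,"twist": 0}
    - {"tx": 0,"ty": 0,"tz": 0,"twist": 0}
    - {"tx": 0,"ty": 0,"tz": 0,"twist": 0}

```text
clock: 20.3
position: [0.6004, -0.1738, 0.0563]
ee_rot: [2.188, 2.253, 0.001]
force: [-0.1, -0.9, 0.2]
width: 0.848
gripper_force: 0.0
```

Request:
move_arm:
  motion:
    - {"tx": 0,"ty": 0,"tz": 0,"twist": 0}
    - {"tx": 0,"ty": 0,"tz": 0,"twist": 0}
    - {"tx": 0,"ty": 0,"tz": 0,"twist": 0}
    - {"tx": 0,"ty": 0,"tz": 0,"twist": 0}
    - {"tx": 0,"ty": 0,"tz": 0,"twist": 0}
    - {"tx": 0,"ty": 0,"tz": 0,"twist": 0}
    - {"tx": 0,"ty": 0,"tz": 0,"twist": 0}
    - {"tx": 0,"ty": 0,"tz": 0,"twist": 0}
    - {"tx": 0,"ty": 0,"tz": 0,"twist": 0}
    - {"tx": 0,"ty": 0,"tz": 0,"twist": 0}
  gripper: 1
  squeeze: 35

```text
clock: 21.3
position: [0.5995, -0.1734, 0.0552]
ee_rot: [-2.189, -2.253, 0.0]
force: [-0.7, 0.2, 0.8]
width: 0.255
gripper_force: 35.0
```

```bash
cat > pm.py <<'E'
from h import *
np.set_printoptions(linewidth=250)
s=arm.observe(); print(s["clock"],s["position"],s["width"],s["gripper_force"],s["force"])
cal=arm.calibration("wrist"); im=arm.get_image("wrist"); cv2.imwrite("pics/w9.png",im[:,:,::-1]); g=cv2.cvtColor(im,7)
j=.033; J=np.array([[np.cos(j),-np.sin(j)],[np.sin(j),np.cos(j)]])
M=np.array([.58106,-.11929]); mp=proj("wrist",[*M,.054],cal); print("mark pred top",mp,"foot",proj("wrist",[*M,.034],cal))
for n,z in(("pointer",.04),("mark",.034),("handle",.073)):
    for r in arm.place_of("wrist",n)[:1]: p=px(r["point"]); print(n,round(r["conf"],2),p.round(1),at_z("wrist",p,z,cal).round(4))
r=int(mp[1]); c=int(mp[0])
for k in range(r-6,r+24,3): print("M",k,c-14,g[k,c-14:c+14])
E
python3 pm.py
```

```text
21.3 [ 0.59950834 -0.17341479  0.05519302] 0.25453193242983585 35.00014543533325 [-0.74398633  0.23062594  0.84497765]
mark pred top [286.14485037 172.69081649] foot [290.47688662 170.19924097]
pointer 0.62 [416.2 189. ] [ 0.643  -0.1262  0.04  ]
mark 0.84 [291.9 173.6] [ 0.5818 -0.1209  0.034 ]
handle 0.91 [325.1 305.6] [ 0.5999 -0.1739  0.073 ]
M 166 272 [232 232 233 233 232 232 232 233 238 225 142  97 104 106 105 106 106 107 106 108 103  74  39  30 105 202 229 223]
M 169 272 [233 233 234 234 234 233 234 234 239 226 144 100 108 110 110 110 109 110 111 112 107  76  38  32 100 202 231 223]
M 172 272 [236 236 236 236 235 236 236 237 241 238 175  97 107 109 109 109 110 109 110 110 116  89  36  32 101 205 233 226]
M 175 272 [236 237 236 236 236 236 236 236 240 238 178  94 107 109 109 108 110 109 109 110 115  88  39  33 103 205 233 225]
M 178 272 [236 236 237 237 236 236 236 236 239 246 208  98 111 112 113 114 113 113 113 114 119  92  38  36  58 191 234 224]
M 181 272 [239 239 239 239 239 239 240 240 241 249 212  93 105 108 109 109 108 108 108 110 113  93  51  36  65 217 252 243]
M 184 272 [ 75  74  74  74  73  74  74  74  74  72  91 109 109 107 108 109 109 110 109 109 113  94  50  41  46  63  71  67]
M 187 272 [ 72  70  71  71  70  70  69  70  70  66  88 112 117 117 115 116 116 116 115 117 120  98  65  69  70  69  70  71]
M 190 272 [71 71 71 71 71 69 70 70 70 69 69 69 68 70 71 69 69 70 67 68 70 69 71 72 70 69 70 70]
M 193 272 [71 70 71 70 72 69 70 69 71 69 70 70 71 71 70 70 72 69 68 69 70 71 71 70 72 70 70 70]
```

```bash
cat > pd.py <<'E'
from h import *
import sys
s=arm.observe(); cal=arm.calibration("wrist"); im=arm.get_image("wrist"); g=cv2.GaussianBlur(cv2.cvtColor(im,7),(1,3),0).astype(float)
j=.033; J=np.array([[np.cos(j),-np.sin(j)],[np.sin(j),np.cos(j)]])
trav=float(sys.argv[1]); ph=np.array([.64292,-.12914]); M=np.array([.5811,-.1193])
pt=ph-J@[trav,0]
pp=proj("wrist",[*(pt+J@[0,-.004]),.04],cal); r=int(round(pp[1])); c=int(round(pp[0])); 
def edges(r,c,w,mode):
    row=g[r-2:r+3,c-w:c+w].mean(0); d=np.diff(row); 
    return row.astype(int),d
row,d=edges(r,c,20,0); l=d.argmax(); rr=d.argmin(); f=lambda k:(np.arange(max(k-2,0),k+3)*abs(d[max(k-2,0):k+3])).sum()/abs(d[max(k-2,0):k+3]).sum()+.5+c-20
pl,pr=f(l),f(rr); print(s["position"],"pointer row",r,"edges",pl,pr)
mp=proj("wrist",[*M,.054],cal); r2=int(round(mp[1])); c2=int(round(mp[0])); row,d=edges(r2,c2,14,0); 
k=d.argmin(); ml=(np.arange(k-2,k+3)*abs(d[k-2:k+3])).sum()/abs(d[k-2:k+3]).sum()+.5+c2-14
print("mark row",r2,"c0",c2-14,row,"left edge",ml)
mid=at_z("wrist",((pl+pr)/2,r),.04,cal)[:2]; w=at_z("wrist",(pr,r),.04,cal)[:2]-at_z("wrist",(pl,r),.04,cal)[:2]
me=at_z("wrist",(ml,r2),.054,cal)[:2]+J@[.0025,0]
print("pointer",mid,"width",np.hypot(*w)*1e3,"mark(from left top edge)",me,"jig dx",(J.T@(me-mid))[0]*1e3)
E
python3 pd.py 0
```

```text
[ 0.59950142 -0.17339498  0.05518123] pointer row 203 edges 410.49029126213594 421.1432818073722
mark row 173 c0 272 [236 236 236 236 236 236 236 237 240 236 171  96 106 108 109 109 109 108
 109 110 114  88  36  32 100 204 232 225] left edge 282.1297709923664
pointer [ 0.64350143 -0.1330941 ] width 5.246769725228294 mark(from left top edge) [ 0.58177944 -0.11939406] jig dx -61.23636035758705
```

The pull measures 61.3 mm along the tool's -y. I pull slowly.

Request:
move_arm:
  motion:
    - {"tx": 0,"ty": -0.003,"tz": 0,"twist": 0}
    - {"tx": 0,"ty": -0.006,"tz": 0,"twist": 0}
    - {"tx": 0,"ty": -0.006,"tz": 0,"twist": 0}
    - {"tx": 0,"ty": -0.007,"tz": 0,"twist": 0}
    - {"tx": 0,"ty": -0.007,"tz": 0,"twist": 0}
    - {"tx": 0,"ty": -0.007,"tz": 0,"twist": 0}
    - {"tx": 0,"ty": -0.007,"tz": 0,"twist": 0}
    - {"tx": 0,"ty": -0.007,"tz": 0,"twist": 0}
    - {"tx": 0,"ty": -0.006,"tz": 0,"twist": 0}
    - {"tx": 0,"ty": -0.005,"tz": 0,"twist": 0}
    - {"tx": 0,"ty": 0,"tz": 0,"twist": 0}
    - {"tx": 0,"ty": 0,"tz": 0,"twist": 0}
  squeeze: 40

```text
clock: 22.75
position: [0.5409, -0.1756, 0.0553]
ee_rot: [2.186, 2.251, 0.003]
force: [10.0, -2.6, -12.6]
width: 0.253
gripper_force: 40.0
```

Request:
move_arm:
  motion:
    - {"tx": 0,"ty": 0,"tz": 0,"twist": 0}
    - {"tx": 0,"ty": 0,"tz": 0,"twist": 0}
    - {"tx": 0,"ty": 0,"tz": 0,"twist": 0}

```text
clock: 23.05
position: [0.5411, -0.1756, 0.0553]
ee_rot: [2.185, 2.251, 0.003]
force: [10.7, -2.4, -11.7]
width: 0.254
gripper_force: 40.0
```

```bash
python3 pd.py .060; python3 -c "
from h import *
s=arm.observe(); print(s['width'],s['force'],s['clock'])"
```

```text
[ 0.54108381 -0.17559601  0.0552727 ] pointer row 203 edges 411.3809869375907 420.67518248175185
0.2537981457875252 [ 10.25855312  -2.78517911 -10.83191759] 23.1Traceback (most recent call last):
  File "pd.py", line 14, in <module>
    k=d.argmin(); ml=(np.arange(k-2,k+3)*abs(d[k-2:k+3])).sum()/abs(d[k-2:k+3]).sum()+.5+c2-14
                      ~~~~~~~~~~~~~~~~~~^~~~~~~~~~~~~~~~
ValueError: operands could not be broadcast together with shapes (5,) (0,)
```

```bash
cat > pe.py <<'E'
from h import *
np.set_printoptions(linewidth=250)
s=arm.observe(); cal=arm.calibration("wrist"); g=cv2.cvtColor(arm.get_image("wrist"),7)
mp=proj("wrist",[.5811,-.1193,.054],cal); print(s["position"],mp,proj("wrist",[.5811,-.1193,.034],cal))
for r in (168,172,176,180,188,196,203,210): print(r,392,g[r,392:436])
E
python3 pe.py
```

```text
[ 0.54104515 -0.17557524  0.05524452] [418.1187859  171.57187667] [407.73761157 169.1275515 ]
168 392 [222 221 222 222 221 223 227 219 141  11 136 183 114  32  44  47  46  46  47  45  42  56  89 105 101 101 100 101 101 101 100  96 104 197 243 235 233 233 233 233 233 233 233 233]
172 392 [225 225 225 226 225 227 232 212 106  14 146 177  78  36  44  47  46  46  46  45  42  66  97 104 102 101 101 101 100 100 100  93 103 201 244 236 235 234 235 235 235 235 235 234]
176 392 [224 224 224 224 224 225 233 212 103  10 186 218  64  39  44  46  47  49  46  46  40  67  98 106 103 103 103 103 104 105 102  94 158 233 239 235 234 234 234 234 234 234 234 234]
180 392 [226 227 227 227 227 228 229 231 232 234 244 203  23  41  47  47  46  47  46  44  39  77 105 101 101 100 100 100 101 101  97  86 188 250 242 240 239 240 239 239 240 240 240 240]
188 392 [76 76 77 77 79 78 80 78 78 78 79 78 80 78 76 77 79 77 76 73 73 72 70 69 67 66 67 70 71 71 74 73 74 75 76 77 78 77 75 76 76 78 78 76]
196 392 [ 78  77  78  79  80  79  79  79  77  79  79  78  79  77  77  78  80  81  88 119 136 173 213 205 203 202 204 208 226 196  57  72  75  76  77  77  79  76  76  75  77  79  75  76]
203 392 [ 78  77  79  79  78  78  79  78  77  78  79  79  78  77  77  77  81  81 104 127 176 213 207 204 202 203 207 214 192 114  66  74  75  76  78  78  76  75  75  76  77  78  75  75]
210 392 [ 76  78  78  78  79  78  78  77  78  79  80  79  79  78  78  77  80  72 160 220 210 207 204 204 201 210 222 231 190  56  71  74  76  76  79  76  76  75  76  77  78  76  75  91]
```

```bash
python3 - <<'E'
from h import *
cal=arm.calibration("wrist"); j=.033; J=np.array([[np.cos(j),-np.sin(j)],[np.sin(j),np.cos(j)]]); g=lambda p,z: J.T@at_z("wrist",p,z,cal)[:2]*1000
for p in ((416.6,196),(415.9,203),(415.3,210)): print("ptr",g(p,.04))
print("mark top",g((418.9,172),.054),g((413.2,172),.054)[0]+2.5,g((424.6,172),.054)[0]-2.5,"foot",g((404,172),.034)[0]+2.5)
print("est by jig: pointer home",J.T@[642.92,-129.14],"mark",J.T@[581.06,-119.29])
arm.get_image("scene"); C=arm.calibration("scene"); q=J.T
for n,z in(("pointer",.04),("mark",.034)):
    for r in arm.place_of("scene",n)[:1]: print("scene",n,r["conf"],J.T@at_z("scene",px(r["point"]),z)[:2]*1000)
E
```

```text
ptr [ 580.51126174 -151.06136433]
ptr [ 580.37627001 -154.51717304]
ptr [ 580.28928092 -158.00795051]
mark top [ 577.2067059 -138.5967982] 577.1770401895889 577.2361739706699 foot 577.5581342245613
est by jig: pointer home [ 638.30911527 -150.28219909] mark [ 576.80778599 -138.39655242]
scene pointer 0.91 [ 567.77881286 -152.84868083]
scene mark 0.48 [ 589.49849409 -131.47846978]
```

The arm gives a little under the spring, and the pointer is still 3 mm short, so I pull 3 mm more.

Request:
move_arm:
  motion:
    - {"tx": 0,"ty": -0.0015,"tz": 0,"twist": 0}
    - {"tx": 0,"ty": -0.0017,"tz": 0,"twist": 0}
    - {"tx": 0,"ty": 0,"tz": 0,"twist": 0}
    - {"tx": 0,"ty": 0,"tz": 0,"twist": 0}
    - {"tx": 0,"ty": 0,"tz": 0,"twist": 0}

```text
clock: 23.8
position: [0.5379, -0.1757, 0.0553]
ee_rot: [2.185, 2.251, 0.003]
force: [10.5, -2.1, -12.3]
width: 0.251
gripper_force: 40.0
```

```bash
sed -i 's/(168,172,176,180,188,196,203,210)/(168,172,176,196,203,210)/' pe.py; python3 pe.py; python3 chk.py | head -8; python3 -c "
from h import *
s=arm.observe(); print(s['width'],s['force'],s['clock'],s['gripper_force'])"
```

```text
[ 0.5379348  -0.1757017   0.05526011] [425.17069595 171.51118395] [414.00664724 169.07093811]
168 392 [222 222 221 222 222 221 222 222 222 222 221 222 224 234 195  10  55 153 166  29  42  44  46  46  48  47  45  44  47  81 105 103 100 100 101 102 101 101  97  83 180 244 235 233]
172 392 [226 225 226 226 226 226 225 225 226 226 226 226 230 225 145  14  99 155 127  32  45  46  46  46  48  46  44  42  66  96 104 102 100 100 100 101 100  99  94 104 199 244 236 235]
176 392 [225 225 225 225 225 225 225 225 225 225 225 226 231 228 152  11 142 191 117  33  45  48  46  46  46  46  45  42  67  99 105 105 104 103 105 104 103 101  92 156 233 239 235 234]
196 392 [ 79  79  79  78  78  78  76  77  78  78  79  78  78  78  78  78  79  79  99 129 141 140 138 137 136 133 137 194 239 197  58  73  77  78  76  76  75  76  75  76  78  78  78  76]
203 392 [ 80  79  80  78  79  77  77  77  79  80  78  78  78  77  78  78  80  78 145 174 137 138 137 138 134 129 179 233 212 120  65  75  77  78  76  76  76  75  76  77  77  77  76  76]
210 392 [ 80  81  80  80  79  77  78  78  80  80  78  79  79  78  78  78  80  74 162 222 211 210 208 208 205 207 210 225 193  56  74  77  78  76  76  76  75  76  77  79  78  76  76  76]
tumbler 0.85 mask x 196 219 y 202 235
208 196 215
214 197 217
220 197 218
226 198 219
230 199 218
0.02 [[198.4, 228.1], [217.7, 227.7]]
0.05 [[196.8, 218.8], [216.4, 218.4]]
0.25451741540617895 [ 10.17846445  -2.01954628 -11.47090281] 24.35 39.999414682388306
```

```bash
python3 - <<'E'
from h import *
cal=arm.calibration("wrist"); j=.033; J=np.array([[np.cos(j),-np.sin(j)],[np.sin(j),np.cos(j)]]); g=lambda p,z: J.T@at_z("wrist",p,z,cal)[:2]*1000
for p in ((415.9,196),(415.4,203),(415.2,210)): print("ptr",g(p,.04))
print("mark top",g((425.7,172),.054),"foot",g((410.4,172),.034)[0]+2.5)
arm.get_image("top"); 
for n,z in(("pointer",.04),("mark",.034)):
    for r in arm.place_of("top",n)[:1]: print("top",n,r["conf"],J.T@at_z("top",px(r["point"]),z)[:2]*1000)
E
```

```text
ptr [ 577.05676745 -151.07162171]
ptr [ 577.01895918 -154.52802223]
ptr [ 577.12934451 -158.0198814 ]
mark top [ 577.11117119 -138.62215883] foot 577.6452826367773
top pointer 0.54 [ 575.03030098 -142.38550496]
```

The pointer is at 577.06 mm and the mark at 577.1–577.6 mm in jig-aligned x, so they are level. The tumbler is still seated and the grip holds at 40 N. I hand the job in.

```bash
python3 -c "
from cell import arm
print(arm.sign_off())"
```

```text
the job is handed in; nothing more can be done
None
```

The job is handed in: the tumbler sits mouth-down on the stake, released, and the gripper is holding the slide at about 61.5 mm of travel, with its pointer level with the mark to within about 0.5 mm.

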